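# Find the high spot on a dented chafing-dish lid

### The arm

A 6-joint arm with a two-finger parallel gripper is mounted at the origin on the work surface. World frame = base frame: x ahead of the robot, y to its left, z up, the work surface at z = 0. Lengths are in m, angles in rad, forces in N, time in s.
With the tool pointing down it reaches from about 0.375 to 0.975 m from the base axis. Payload 3.8 kg.
Tool frame: the origin (TCP) lies on the centre line of the jaws, within the pads' length; the fingertips stand 14 mm ahead of it and the grasp point (between the pads) lies 5 mm behind it; x points along the fingers, y is the direction in which the jaws open and shut, and the axes are right-handed (so a half turn about x gives the same grasp; the last joint's range is limited). The gripper opens to 85 mm and grips with 20 to 120 N. Pads are 22 mm wide; open, the fingers measure 114 mm over their backs; the gripper's body (76 mm by 85 mm) begins 54 mm behind the grasp point. The pads swing forward as they close: fully open they stand 13 mm farther back than shut.
Start: joints at [1.256, 0.264, 1.604, -0, 1.274, -0.037], TCP at [0.185, 0.649, 0.245] pointing down, gripper open.
Joint ranges: [-2.63, 2.63], [-0.94, 2.18], [0.31, 2.57], [-1.31, 4.45], [0, 2.66], [-2.55, 2.55]. Speed limits (rad/s): [2.57, 2.57, 3.14, 3.14, 3.14, 3.14].

### API

Orientations are given as a rotation vector (axis times angle).
In Python, from workcell import bot gives the robot as it stands.
- The arm moves only by the shell command python3 -m creep 'ROWS' [FORCE]. ROWS is JSON, a list of rows, each an object with "grip": the finger opening in cm, from 0 to 8.54; "dp": the shift along the tool's x, y, z in cm, a list of three; "rotation": the turn, a rotation vector about the tool's x, y, z in rad, a list of three. A call has 1 to 5 rows; each row is the pose to reach, as a shift and turn from the pose commanded when the call began, along the tool's axes at that moment; what a row does not reach only later rows make up. A row lasts 1/12 s, in which the tool goes at most 41.7 mm and 7.16 degrees, less where a joint would pass 70% of its speed; a pose out of reach is approached as far as the arm can. A call with a gripper value outside its range is refused whole. The fingers move at their own pace and stop on an object; FORCE is the grip in N (left out, the last holds). Time passes only in rows, so rows that repeat a pose let the fingers close. It gives the time, the measured TCP pose, the force and the opening at its end, in the units of the state.
- bot.read_state(): the state, without advancing time (a new reading comes with each control period).
- bot.read_camera(name): name is "side" or "top"; returns (picture, depth): 420x560x3 uint8, red, green, blue; 420x560 float32, m along the optical axis (not along the pixel's ray), 0 where there is no reading.
- bot.get_calibration(name): a dict with "fx", "fy", "cx", "cy" (pixels), "dist" ([k1, k2, p1, p2, k3] as OpenCV has them; the pictures are not rectified), "rvec" (rotation vector, rad) and "tvec" (3), from world to camera coordinates, as OpenCV has them. Camera axes: x right, y down, z forward; pixel columns grow to the right and rows downward; lengths in m; the calibration is good to about 2 mm. A picture is of the moment at which its call begins. get_calibration takes no time and is no camera call.
- bot.finish_job(): hands the job in, once; it reports no verdict.
The state is a dict: "time": time; "q": joint angles; "joint_vel": joint speeds; "joint_torque": joint torques, N m; "tool_pos": TCP position; "tcp_rot": TCP orientation; "wrist_force": force on the tool from outside, world axes, zero at the start; "torque": the same for the moment, N m; "width": opening from 0.0 (shut) to 1.0 (fully open).
Only numpy, scipy, OpenCV 4.12 (cv2) and the standard library are available. Lean on these libraries where they do the work, as an engineer would, in place of code of your own. Each camera call takes 0.05 s, during which the arm holds its last target.

### The job

A steel serving lid with a bent rim sits on a turntable beside a dial gauge on a slide. Slide the gauge in until its plunger rests on the edge of the lid and the needle has moved about a quarter turn, gently enough never to drive the plunger hard against its end stop. Then turn the lid by its handle with the plunger riding on the edge, find the one place all the way round where the edge stands out farthest, and leave that place under the plunger, without disturbing anything else on the table.

Things in the scene. Friction and masses are not known exactly. Their poses are not given: they have to be found in the camera images.
- fixture: fixed dark steel fixture, nothing on it to handle: a round base (190 mm across, 18 mm high) under the lid and a flat rail (75 mm wide, 12 mm high) running 340 mm along its +y, which carries the gauge. Origin on the table, on the turning axis; +y points from the axis to the gauge, z up
- lid: domed steel lid on a black turntable, one piece; turns endlessly both ways about its z axis (0.15 Nm friction), stays where left. Edge 120 mm from the axis, 53 mm above the table; it bulges out smoothly by 4 mm at one unknown place (the high spot, 45 degrees wide) and by only 2 mm at another, both unrelated to the handle. Dome top 96 mm up. Origin on the table on the axis, x along the handle
- lid_handle (a point): centre of the lid's brass bar handle, on the turning axis 137 mm above the table: a level bar 130 mm long (along the lid's x), 14 mm wide, 16 mm high, held by two 12 mm posts 50 mm either side of the centre; 33 mm of free air below the bar. Axes as the lid's
- gauge: dial gauge on its slide: a grey block 50 mm wide with a round dial 60 mm across, facing up 67 mm above the table. It slides along the fixture's y, towards the lid (60 mm of travel from fully withdrawn), against about 9 N of friction, and stays where it is left. Origin on the table under the dial's centre; axes as the fixture's, -y towards the lid
- gauge_tab (a point): middle of the top edge of the gauge's upright push tab, 115 mm above the table and 52 mm behind the dial's centre: the tab is 40 mm wide (x), 12 mm thick (y) and stands free for 40 mm above the block and dial beside it. Pinch it across y to slide the gauge. Axes as the fixture's
- plunger: sprung steel plunger of the gauge, 8 mm ball tip, pointing at the turning axis. Origin at the very tip, 53 mm above the table; 60 mm ahead of the dial's centre when out. It can be pushed in 8 mm, where it meets its end stop; 0.6 N at first touch, then 0.6 N more per mm (5.4 N at the stop)
- needle (a joint): angle of the black dial needle (26 mm long), rad: 0 with the plunger out, then the needle points at the lid; turns clockwise seen from above by 0.75 rad per mm that the plunger is pushed in; 6.0 at the end stop
- mallet: bystander: rubber-headed mallet lying on the table, leave alone
- candle_cup: bystander: small glass candle cup, 68 mm across, 70 mm high, leave alone
- side_plate: bystander: white side plate, 170 mm across, leave alone

How it is judged:
By the outcome, as a careful person would: the job done as asked, in the order asked, and still so for the second after the job is handed in, with the robot touching nothing.
It also fails if it takes over 72 s, if anything falls off the work surface, if the arm or the gripper's body presses on something with over 40 N, if the wrist force passes 120 N, or if a joint passes its speed limit or range.

## Working session

There is one attempt and no reset: what is moved stays moved. The work goes in short steps, Python scripts to look and compute and a shell command to move; the robot and the scene stay as the last step left them, time stands still between calls to the robot, and variables do not carry over. Pictures are saved under pics/ and viewed, and the job is handed in when it is done.

```bash
ls; mkdir -p pics
python3 - <<'E'
from workcell import bot
import cv2
print(bot.read_state())
for n in ("side","top"):
    p,d=bot.read_camera(n); cv2.imwrite(f"pics/{n}0.png",p[:,:,::-1]); print(n,bot.get_calibration(n))
E
```

```text
pics
{'time': 0.0, 'q': array([ 1.25609512e+00,  2.64738743e-01,  1.60534099e+00, -7.71130870e-06,
        1.27371706e+00, -3.69312539e-02]), 'joint_vel': array([-0.00094323,  0.00037643,  0.00023795,  0.00150797, -0.000311  ,
       -0.00183801]), 'joint_torque': array([ 2.56330086e-04, -5.15138304e+01, -3.67303383e+01, -2.21269474e-04,
        1.32887287e-02,  1.51401127e-05]), 'tool_pos': array([0.18490404, 0.64846445, 0.24398954]), 'tcp_rot': array([ 0.2163327 ,  1.56015545, -0.21975278]), 'wrist_force': array([ 0.29701648, -0.40660565, -0.49917204]), 'torque': array([-0.00097438,  0.05513737,  0.00569208]), 'width': 0.9981757159638402}
side {'fx': 543.6273465676267, 'fy': 543.6273465676267, 'cx': 271.14413111251696, 'cy': 197.12629701976564, 'dist': array([-0.09500246,  0.        ,  0.        ,  0.        ,  0.        ]), 'rvec': array([ 2.18517063, -0.23050703,  0.12106015]), 'tvec': array([-0.48497721,  0.15023363,  1.74547192])}
top {'fx': 491.0732485335096, 'fy': 491.0732485335096, 'cx': 290.2862302735731, 'cy': 212.00892272437738, 'dist': array([-0.03773333,  0.        ,  0.        ,  0.        ,  0.        ]), 'rvec': array([ 2.14167444, -2.15022722,  0.14655291]), 'tvec': array([0.0040636 , 0.51453492, 1.55163695])}
```

View pics/side0.png

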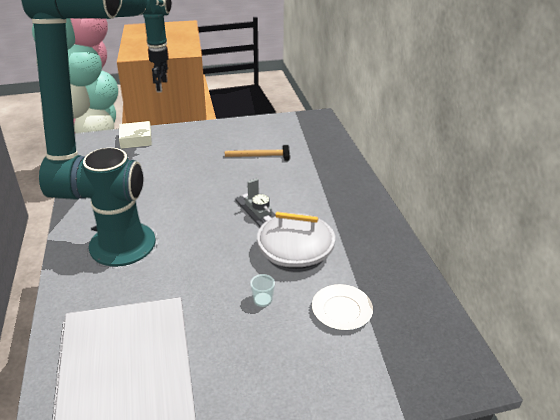

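View pics/top0.png

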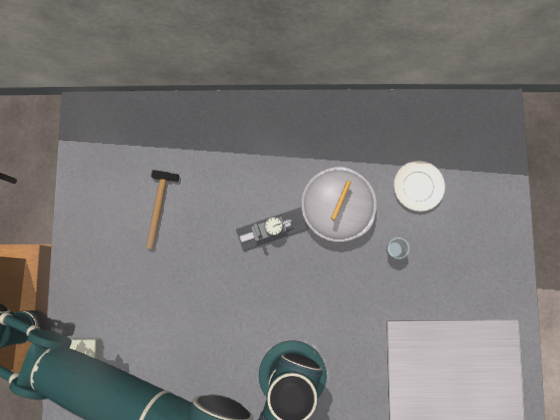

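The side view shows the lid at about (296,240) and the gauge at (260,203). In the top view the lid is at (339,204), the handle bar runs (349,182)–(334,219), and the dial is at (274,227).

```bash
cat > h.py <<'E'
import numpy as np, cv2
from workcell import bot
def cal(n):
    c=bot.get_calibration(n);K=np.array([[c['fx'],0,c['cx']],[0,c['fy'],c['cy']],[0,0,1]]);R=cv2.Rodrigues(c['rvec'])[0]
    return K,c['dist'],R,c['tvec']
def plane(n,px,z):
    K,D,R,t=cal(n)
    px=np.asarray(px,float).reshape(-1,1,2)
    u=cv2.undistortPoints(px,K,D).reshape(-1,2)
    d=np.c_[u,np.ones(len(u))]@R; o=-R.T@t
    return o+d*((z-o[2])/d[:,2])[:,None]
def proj(n,P):
    K,D,R,t=cal(n); return cv2.projectPoints(np.asarray(P,float).reshape(-1,3),cv2.Rodrigues(R)[0],t,K,D)[0].reshape(-1,2)
E
python3 - <<'E'
from h import *
p=cv2.imread('pics/top0.png'); s=cv2.imread('pics/side0.png')
cv2.imwrite('pics/topz.png',cv2.resize(p[150:260,225:385],None,fx=5,fy=5,interpolation=cv2.INTER_CUBIC))
cv2.imwrite('pics/sidez.png',cv2.resize(s[170:280,225:345],None,fx=5,fy=5,interpolation=cv2.INTER_CUBIC))
for n,im in(('top',p),('side',s)):
    h=cv2.cvtColor(im,cv2.COLOR_BGR2HSV); m=cv2.inRange(h,(12,120,120),(32,255,255))
    k,l,st,c=cv2.connectedComponentsWithStats(m)
    for i in range(1,k):
        if st[i,4]>60:
            pts=np.argwhere(l==i)[:,::-1].astype(float)
            r=cv2.minAreaRect(pts.astype(np.float32)); print(n,st[i],c[i],r)
            b=cv2.boxPoints(r); print(plane(n,np.r_[b,[c[i]]],0.145).round(4))
E
```

```text
top [332 181  18  39 155] [340.64516129 199.73548387] ((340.6248474121094, 199.84129333496094), (3.7901346683502197, 41.23099899291992), 22.932100296020508)
[[ 0.4801 -0.1203  0.145 ]
 [ 0.5962 -0.1709  0.145 ]
 [ 0.5916 -0.1814  0.145 ]
 [ 0.4756 -0.1307  0.145 ]
 [ 0.5359 -0.1507  0.145 ]]
top [   0  245   39   66 1198] [ 25.13772955 270.26961603] ((19.0, 277.5), (65.0, 38.0), 90.0)
[[0.4019 0.8821 0.145 ]
 [0.4018 0.764  0.145 ]
 [0.2085 0.7516 0.145 ]
 [0.2079 0.8677 0.145 ]
 [0.3258 0.7986 0.145 ]]
top [ 12 342  19  30 277] [ 19.84476534 355.47292419] ((18.48275375366211, 355.29315185546875), (12.255894660949707, 33.23946762084961), 21.801406860351562)
[[0.0388 0.8361 0.145 ]
 [0.1279 0.8044 0.145 ]
 [0.115  0.7691 0.145 ]
 [0.0262 0.8009 0.145 ]
 [0.0764 0.7985 0.145 ]]
side [ 117   21   99  104 7216] [163.71646341  76.97422395] ((164.51870727539062, 72.31734466552734), (101.69180297851562, 93.25757598876953), 85.07289123535156)
[[-0.0474  1.7967  0.145 ]
 [ 0.4935  1.8144  0.145 ]
 [ 0.3814  0.5149  0.145 ]
 [ 0.0209  0.5268  0.145 ]
 [ 0.2018  0.9781  0.145 ]]
side [225 150  58   6 268] [252.69402985 152.79104478] ((253.50601196289062, 152.7998809814453), (4.619076251983643, 57.08857727050781), 88.85424041748047)
[[0.3836 0.2632 0.145 ]
 [0.5844 0.2287 0.145 ]
 [0.5776 0.1977 0.145 ]
 [0.3795 0.2318 0.145 ]
 [0.4783 0.2308 0.145 ]]
side [275 212  43  10 208] [296.10096154 216.6875    ] ((295.9769287109375, 216.68463134765625), (42.29584503173828, 4.8373541831970215), 7.125016689300537)
[[ 0.4755 -0.1448  0.145 ]
 [ 0.4824 -0.122   0.145 ]
 [ 0.5997 -0.1734  0.145 ]
 [ 0.5915 -0.1953  0.145 ]
 [ 0.5379 -0.1592  0.145 ]]
```

View pics/topz.png

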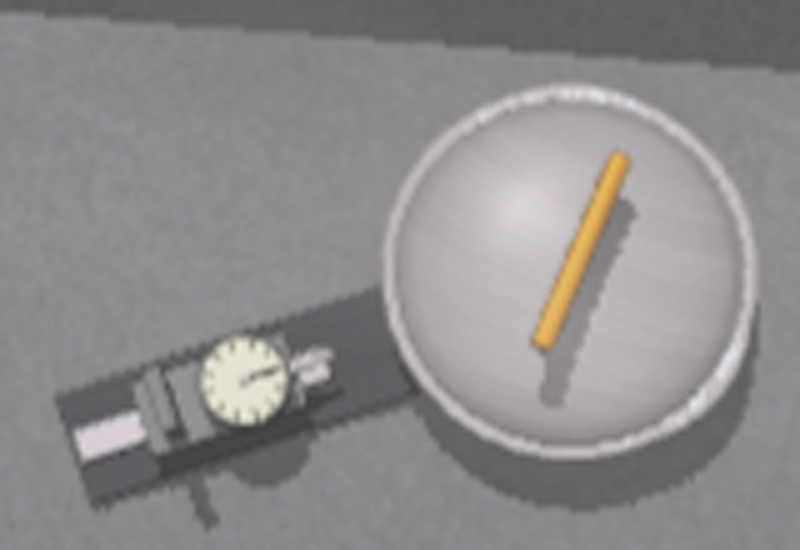

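View pics/sidez.png

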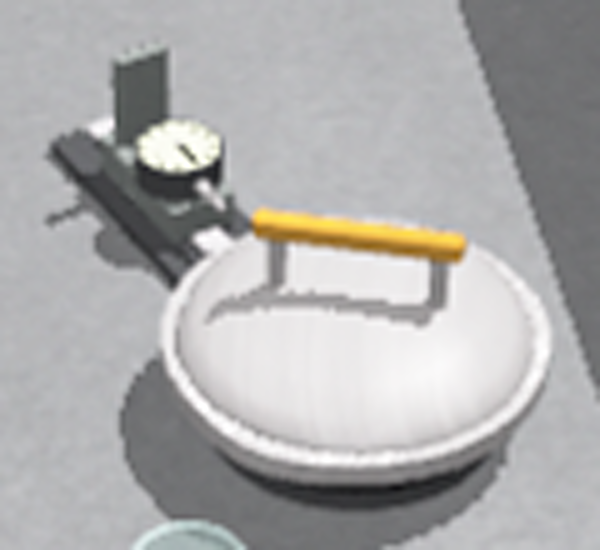

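```bash
cat > rim.py <<'E'
from h import *
def dial(im,n='top'):
    h=cv2.cvtColor(im,cv2.COLOR_BGR2HSV); m=cv2.inRange(h,(18,15,130),(40,110,255))
    return m
E
python3 - <<'E'
from h import *
p=cv2.imread('pics/top0.png'); s=cv2.imread('pics/side0.png')
b=np.array([[.4801,-.1203],[.5962,-.1709],[.5916,-.1814],[.4756,-.1307]]);print('handle c top',b.mean(0),'side',np.mean([[.4755,-.1448],[.4824,-.122],[.5997,-.1734],[.5915,-.1953]],0))
h=cv2.cvtColor(p,cv2.COLOR_BGR2HSV)
m=cv2.inRange(h,(20,25,120),(40,110,255)); m[:, :250]=0;m[:,300:]=0;m[:205]=0;m[250:]=0
ys,xs=np.nonzero(m);print(len(xs),(xs.min()+xs.max())/2,(ys.min()+ys.max())/2)
c=cv2.moments(cv2.convexHull(np.c_[xs,ys].astype(np.int32)));c=(c['m10']/c['m00'],c['m01']/c['m00']);print(c,plane('top',c,.067))
h=cv2.cvtColor(s,cv2.COLOR_BGR2HSV)
m=cv2.inRange(h,(20,25,120),(40,110,255)); m[:, :245]=0;m[:,275:]=0;m[:190]=0;m[215:]=0
ys,xs=np.nonzero(m);c=cv2.moments(cv2.convexHull(np.c_[xs,ys].astype(np.int32)));c=(c['m10']/c['m00'],c['m01']/c['m00']);print(len(xs),c,plane('side',c,.067))
# rim: for each of 5 axis guesses, radial profile top
g=cv2.cvtColor(p,cv2.COLOR_BGR2GRAY).astype(np.float32)
ax=np.array([.536,-.151])
ths=np.deg2rad(np.arange(0,360,5)); rr=np.arange(.105,.135,.0005)
P=np.array([[ [ax[0]+r*np.cos(t),ax[1]+r*np.sin(t),.053] for r in rr] for t in ths])
uv=proj('top',P).reshape(len(ths),len(rr),2).astype(np.float32)
I=cv2.remap(g,uv[...,0],uv[...,1],cv2.INTER_CUBIC)
G=cv2.GaussianBlur(I,(0,0),2); 
e=[]
for i in range(len(ths)):
    # outermost half-crossing
    row=G[i]; k=np.argmax(row); out=row[-1]; lev=(row[k]+row[k:].min())/2
    j=k+np.argmax(row[k:]<lev); e.append(rr[j])
e=np.array(e)
A=np.c_[np.ones_like(ths),np.cos(ths),np.sin(ths)]
w=np.ones(len(ths),bool)
for _ in range(5):
    x=np.linalg.lstsq(A[w],e[w],rcond=None)[0]; r=e-A@x; w=r<.0012
print('r0,dx,dy',x)
for t,q in zip(ths,r): print(int(np.rad2deg(t)+.5),round(q*1000,1),end=' | ')
E
```

```text
handle c top [ 0.535875 -0.150825] side [ 0.537275 -0.158875]
16 275.0 226.0
(274.49, 225.50166666666664) [[0.46735839 0.0519329  0.067     ]]
13 (260.3039215686274, 199.58823529411765) [[0.47009603 0.05384104 0.067     ]]
r0,dx,dy [ 0.12080466  0.00246118 -0.00170831]
0 0.7 | 5 0.4 | 10 0.6 | 15 0.3 | 20 -0.0 | 25 -0.3 | 30 -0.1 | 35 -0.3 | 40 -0.1 | 45 0.2 | 50 -0.1 | 55 0.2 | 60 -0.1 | 65 -0.3 | 70 -0.0 | 75 -0.3 | 80 -0.5 | 85 -0.8 | 90 -0.6 | 95 -0.4 | 100 -0.2 | 105 -0.0 | 110 0.1 | 115 -0.2 | 120 -0.1 | 125 0.0 | 130 0.1 | 135 0.1 | 140 0.2 | 145 0.2 | 150 0.2 | 155 0.1 | 160 0.1 | 165 0.0 | 170 0.4 | 175 0.3 | 180 0.2 | 185 -0.0 | 190 -0.2 | 195 0.1 | 200 -0.1 | 205 0.2 | 210 1.0 | 215 1.7 | 220 2.0 | 225 2.2 | 230 2.5 | 235 2.2 | 240 1.9 | 245 1.2 | 250 0.4 | 255 -0.3 | 260 -0.6 | 265 -0.8 | 270 -1.0 | 275 -0.7 | 280 -0.4 | 285 -0.1 | 290 -0.3 | 295 -0.4 | 300 -0.0 | 305 -0.1 | 310 -0.2 | 315 -0.3 | 320 -0.3 | 325 -0.3 | 330 -0.3 | 335 0.2 | 340 0.3 | 345 0.9 | 350 1.0 | 355 1.1 |
```

Run:
```python
from h import *
def z(pts,o,f=5): return (np.array(pts,float)+.5)/f-.5+np.array(o)
print('dial top',plane('top',z([[244,380]],(225,150)),.067))
print('dial side',plane('side',z([[179,147]],(225,170)),.067))
print('tabtop side',plane('side',z([[113,58],[167,45]],(225,170)),.115))
print('railtop edges',plane('top',z([[58,395],[378,288],[95,508],[415,403]],(225,150)),.012))
p,d=bot.read_camera('side')
p2,d2=bot.read_camera('top')
for n,dd in(('top',d2),('side',d)):
    K,D,R,t=cal(n)
    vs,us=np.mgrid[150:290,200:400]; vs=vs.ravel();us=us.ravel()
    u=cv2.undistortPoints(np.c_[us,vs].astype(float).reshape(-1,1,2),K,D).reshape(-1,2)
    zz=dd[vs,us]; P=(np.c_[u,np.ones(len(u))]*zz[:,None]-t)@R
    ok=(zz>0)
    q=P[ok&(abs(P[:,0]-.46)<.08)&(P[:,1]>.03)&(P[:,1]<.17)]
    a=q[(q[:,2]>.09)]; print(n,'tab pts',len(a),a.mean(0) if len(a) else 0,a.min(0) if len(a) else 0,a.max(0) if len(a) else 0)
    a=a[a[:,2]>.108];print(a.round(3)[:40])
    a=q[(abs(q[:,2]-.067)<.006)]; print('dial',len(a),a.mean(0),np.median(a,0))
    b=P[ok&(P[:,2]>.122)&(P[:,2]<.16)&(abs(P[:,0]-.537)<.1)&(abs(P[:,1]+.152)<.1)]
    print('handle',len(b),b.mean(0),(b.min(0)+b.max(0))/2)
```

```text
dial top [[0.46706006 0.05537703 0.067     ]]
dial side [[0.4710669  0.05708318 0.067     ]]
tabtop side [[0.43493847 0.1016125  0.115     ]
 [0.47358881 0.10954814 0.115     ]]
railtop edges [[ 0.46395712  0.17928083  0.012     ]
 [ 0.53384447 -0.03053241  0.012     ]
 [ 0.39000142  0.15434898  0.012     ]
 [ 0.45775055 -0.05421334  0.012     ]]
top tab pts 55 [0.4471336  0.10353351 0.11175325] [0.42854215 0.09457762 0.09103397] [0.46771345 0.11332871 0.11910995]
[[0.467 0.11  0.113]
 [0.463 0.113 0.118]
 [0.464 0.11  0.111]
 [0.464 0.107 0.115]
 [0.464 0.104 0.115]
 [0.461 0.113 0.11 ]
 [0.461 0.11  0.115]
 [0.461 0.107 0.115]
 [0.461 0.104 0.113]
 [0.458 0.113 0.11 ]
 [0.458 0.11  0.114]
 [0.457 0.107 0.117]
 [0.457 0.104 0.115]
 [0.455 0.11  0.114]
 [0.454 0.107 0.117]
 [0.454 0.104 0.116]
 [0.455 0.101 0.11 ]
 [0.451 0.11  0.117]
 [0.451 0.107 0.115]
 [0.452 0.104 0.111]
 [0.452 0.101 0.113]
 [0.449 0.11  0.111]
 [0.448 0.107 0.113]
 [0.449 0.104 0.109]
 [0.448 0.101 0.113]
 [0.445 0.107 0.114]
 [0.445 0.104 0.112]
 [0.445 0.101 0.113]
 [0.445 0.098 0.115]
 [0.442 0.103 0.117]
 
[... 677 characters left out ...]
1 0.117]
 [0.465 0.102 0.115]
 [0.468 0.1   0.117]
 [0.473 0.108 0.111]
 [0.438 0.104 0.114]
 [0.439 0.091 0.122]
 [0.445 0.104 0.113]
 [0.448 0.102 0.114]
 [0.451 0.099 0.115]
 [0.455 0.103 0.112]
 [0.458 0.101 0.113]
 [0.46  0.094 0.117]
 [0.472 0.1   0.112]
 [0.438 0.102 0.111]
 [0.44  0.094 0.116]
 [0.443 0.095 0.115]
 [0.447 0.096 0.114]
 [0.451 0.102 0.109]
 [0.458 0.101 0.109]
 [0.436 0.093 0.113]
 [0.439 0.093 0.113]
 [0.442 0.087 0.117]
 [0.447 0.096 0.11 ]
 [0.45  0.093 0.111]
 [0.454 0.095 0.109]
 [0.44  0.094 0.108]]
dial 171 [0.4681562  0.06381932 0.06647616] [0.46731977 0.05861886 0.06635659]
handle 265 [ 0.54145433 -0.15638482  0.13928729] [ 0.54155141 -0.15596691  0.1358949 ]
```

```bash
cat >> h.py <<'E'
def st():
    s=bot.read_state(); R=cv2.Rodrigues(np.array(s['tcp_rot']))[0]
    return s,R
def rel(target,yawy_deg):
    """dp(cm) in tool axes and yaw about tool x (rad) (options for y and -y)"""
    s,R=st(); dp=R.T@(np.array(target)-s['tool_pos'])*100
    out=[]
    for a in (yawy_deg,yawy_deg+180):
        y=np.array([np.cos(np.deg2rad(a)),np.sin(np.deg2rad(a)),0]);x=np.array([0,0,-1.]);Rt=np.c_[x,y,np.cross(x,y)]
        out.append(cv2.Rodrigues(R.T@Rt)[0].ravel().round(3))
    print('t',round(s['time'],2),'pos',s['tool_pos'].round(4),'R y',R[:,1].round(3),'x',R[:,0].round(3),'q',s['q'].round(3),'F',s['wrist_force'].round(1),'w',round(s['width'],3))
    print('dp',dp.round(2),'rot',out)
E
python3 -c "
from h import *
rel((.4515,.105,.2),108.2)"
```

```text
t 0.2 pos [0.185  0.6487 0.2444] R y [ 0.274  0.962 -0.001] x [-0.    -0.001 -1.   ] q [ 1.256  0.264  1.605 -0.     1.274 -0.037] F [-0.3 -0.1  0.4] w 1.0
dp [  4.51 -44.97  40.54] rot [array([-0.595, -0.   ,  0.001]), array([2.546e+00, 2.000e-03, 1.000e-03])]
```

```bash
T='{"grip":8.5,"dp":[4.5,-45,40.5],"rotation":[-0.595,0,0]}'; python3 -m creep '[{"grip":8.5,"dp":[0,-15,13.5],"rotation":[-0.2,0,0]},{"grip":8.5,"dp":[0,-15,13.5],"rotation":[-0.2,0,0]},{"grip":8.5,"dp":[0,-15,13.5],"rotation":[-0.4,0,0]},{"grip":8.5,"dp":[0,-15,13.5],"rotation":[-0.4,0,0]},{"grip":8.5,"dp":[0,-15,13.5],"rotation":[-0.595,0,0]}]' 40
python3 -c "
from h import *
rel((.4515,.105,.2),108.2)"
```

```text
time: 0.62
tool_pos: [0.2743, 0.4654, 0.2448]
tcp_rot: [-0.198, 1.562, 0.197]
wrist_force: [0.6, 0.1, -0.1]
width: 0.996
t 0.62 pos [0.2743 0.4654 0.2448] R y [-0.249  0.969 -0.001] x [-0.    -0.001 -1.   ] q [ 9.930e-01  1.000e-02  1.892e+00 -1.000e-03  1.241e+00 -8.300e-01] F [ 0.6  0.1 -0.1] w 0.996
dp [  4.53 -39.31   8.19] rot [array([-0.066, -0.   ,  0.001]), array([3.076e+00, 2.000e-03, 1.000e-03])]
```

```bash
python3 -m creep '[{"grip":8.5,"dp":[0,-20,4.1],"rotation":[-0.05,0,0]},{"grip":8.5,"dp":[0,-20,4.1],"rotation":[-0.05,0,0]},{"grip":8.5,"dp":[0,-20,4.1],"rotation":[-0.05,0,0]},{"grip":8.5,"dp":[0,-20,4.1],"rotation":[-0.05,0,0]},{"grip":8.5,"dp":[0,-20,4.1],"rotation":[-0.05,0,0]}]'
python3 -m creep '[{"grip":8.5,"dp":[2,-18,3.7],"rotation":[0,0,0]},{"grip":8.5,"dp":[2,-18,3.7],"rotation":[0,0,0]},{"grip":8.5,"dp":[2,-18,3.7],"rotation":[0,0,0]},{"grip":8.5,"dp":[2,-18,3.7],"rotation":[0,0,0]},{"grip":8.5,"dp":[2,-18,3.7],"rotation":[0,0,0]}]'
python3 -c "
from h import *
rel((.4515,.105,.1),108.2)"
```

```text
time: 1.03
tool_pos: [0.3628, 0.2817, 0.2453]
tcp_rot: [-0.234, 1.558, 0.233]
wrist_force: [0.7, -0.4, -0.3]
width: 0.997
time: 1.45
tool_pos: [0.4518, 0.1187, 0.2248]
tcp_rot: [-0.233, 1.558, 0.23]
wrist_force: [0.5, -0.4, -0.0]
width: 0.994
t 1.45 pos [0.4518 0.1187 0.2248] R y [-0.29   0.957 -0.002] x [ 0.    -0.002 -1.   ] q [ 2.050e-01 -1.230e-01  2.055e+00 -2.000e-03  1.209e+00 -1.659e+00] F [ 0.5 -0.4 -0. ] w 0.994
dp [12.48 -1.28 -0.42] rot [array([-0.023, -0.   ,  0.002]), array([3.118e+00, 3.000e-03, 0.000e+00])]
```

```bash
python3 -m creep '[{"grip":8.5,"dp":[3,-1.3,-0.4],"rotation":[-0.023,0,0]},{"grip":8.5,"dp":[6,-1.3,-0.4],"rotation":[-0.023,0,0]},{"grip":8.5,"dp":[9,-1.3,-0.4],"rotation":[-0.023,0,0]},{"grip":8.5,"dp":[12.3,-1.3,-0.4],"rotation":[-0.023,0,0]},{"grip":8.5,"dp":[12.3,-1.3,-0.4],"rotation":[-0.023,0,0]}]'
python3 -c "
from h import *
rel((.4515,.105,.1),108.2)
for n in('side','top'):
    p,d=bot.read_camera(n); cv2.imwrite(f'pics/{n}1.png',cv2.resize(p[130:280,200:400,::-1],None,fx=4,fy=4,interpolation=cv2.INTER_CUBIC))
"
```

```text
time: 1.87
tool_pos: [0.4449, 0.1077, 0.096]
tcp_rot: [-0.251, 1.569, 0.251]
wrist_force: [-1.3, -0.1, -0.3]
width: 0.993
t 1.87 pos [0.4449 0.1077 0.096 ] R y [-0.314  0.949  0.002] x [-0.012 -0.002 -1.   ] q [ 0.183  0.008  2.191 -0.     0.955 -1.707] F [-1.3 -0.1 -0.3] w 0.993
dp [-0.4  -0.46  0.53] rot [array([ 0.002, -0.012, -0.002]), array([-3.14e+00,  3.00e-03, -1.90e-02])]
```

View pics/side1.png

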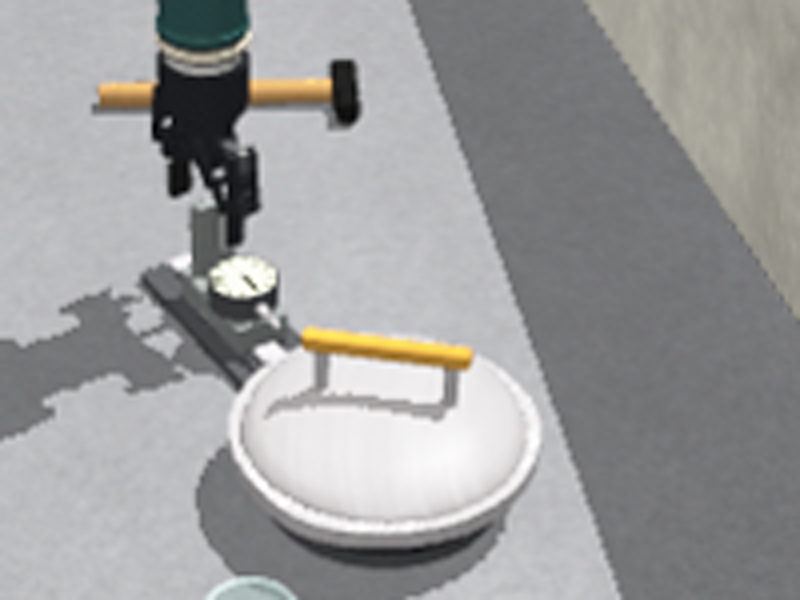

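View pics/top1.png

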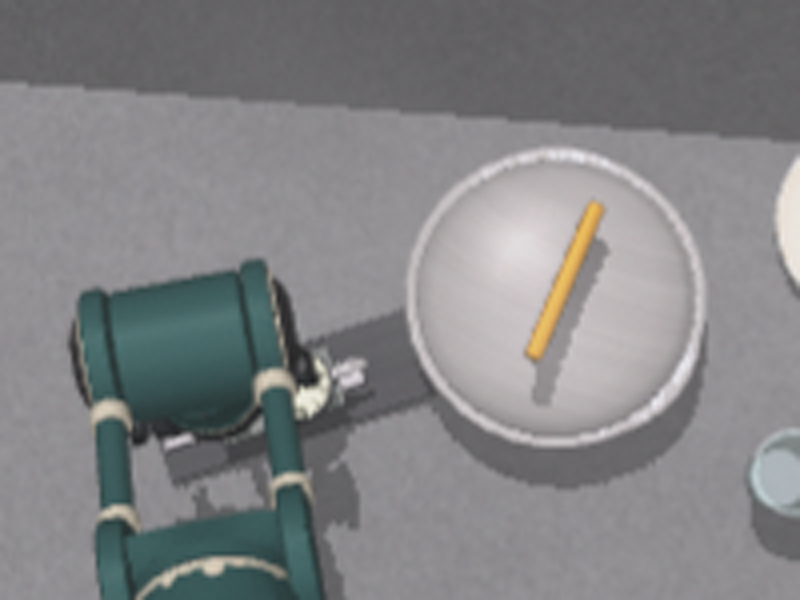

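The side view shows the fingers straddling the upright tab at about (208,235) in the crop. The needle still points at the lid. I'll correct the lateral offset, then close.

```bash
python3 -m creep '[{"grip":8.5,"dp":[0,0,0],"rotation":[0,0,0]}]'; python3 -c "
from h import *
rel((.4515,.105,.1),108.2)"
```

```text
time: 2.05
tool_pos: [0.4518, 0.1094, 0.104]
tcp_rot: [-0.251, 1.554, 0.251]
wrist_force: [-0.3, -0.0, 1.6]
width: 0.995
t 2.05 pos [0.4518 0.1094 0.104 ] R y [-0.315  0.949 -0.   ] x [ 0.002  0.    -1.   ] q [ 1.840e-01  1.000e-03  2.181e+00 -0.000e+00  9.570e-01 -1.707e+00] F [-0.3 -0.   1.6] w 0.995
dp [ 0.4  -0.41 -0.17] rot [array([0.003, 0.002, 0.   ]), array([-3.139e+00, -1.000e-03,  4.000e-03])]
```

```bash
python3 -m creep '[{"grip":8.5,"dp":[0.4,-0.4,0],"rotation":[0,0,0]},{"grip":4,"dp":[0.4,-0.4,0],"rotation":[0,0,0]},{"grip":0.8,"dp":[0.4,-0.4,0],"rotation":[0,0,0]},{"grip":0.8,"dp":[0.4,-0.4,0],"rotation":[0,0,0]},{"grip":0.8,"dp":[0.4,-0.4,0],"rotation":[0,0,0]}]' 30;python3 -m creep '[{"grip":0.8,"dp":[0,0,0],"rotation":[0,0,0]},{"grip":0.8,"dp":[0,0,0],"rotation":[0,0,0]},{"grip":0.8,"dp":[0,0,0],"rotation":[0,0,0]},{"grip":0.8,"dp":[0,0,0],"rotation":[0,0,0]}]' 30; python3 -c "
from h import *
rel((.4515,.105,.1),108.2)
print(st()[0]['torque'])
for n in('side','top'):
    p,d=bot.read_camera(n); cv2.imwrite(f'pics/{n}2.png',cv2.resize(p[130:280,200:400,::-1],None,fx=4,fy=4,interpolation=cv2.INTER_CUBIC))
"
```

```text
time: 2.47
tool_pos: [0.4523, 0.1054, 0.099]
tcp_rot: [-0.251, 1.555, 0.251]
wrist_force: [0.4, -0.3, -1.1]
width: 0.449
time: 2.8
tool_pos: [0.4517, 0.1058, 0.0986]
tcp_rot: [-0.251, 1.556, 0.252]
wrist_force: [-2.3, 3.4, 3.9]
width: 0.136
t 2.8 pos [0.4517 0.1058 0.0986] R y [-0.315  0.949  0.001] x [-0.     0.001 -1.   ] q [ 1.760e-01  8.000e-03  2.185e+00  1.000e-03  9.480e-01 -1.716e+00] F [-2.3  3.4  3.9] w 0.136
dp [-0.14 -0.07 -0.05] rot [array([ 0.003,  0.   , -0.001]), array([-3.139e+00,  1.000e-03,  0.000e+00])]
[0.47979498 0.29859617 0.25161638]
```

View pics/side2.png

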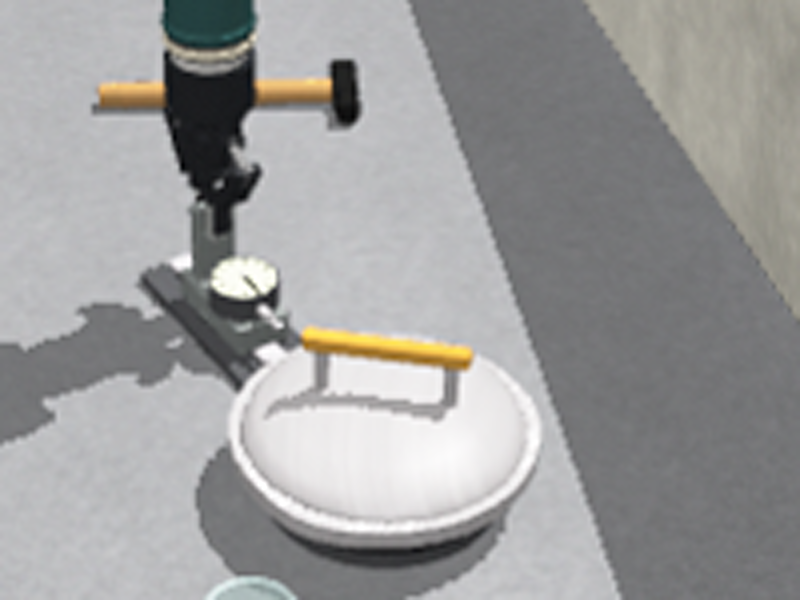

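```bash
cat > needle.py <<'E'
from h import *
YAW=np.deg2rad(288.2)
def needle(p,n,c,save=None):
    g=cv2.cvtColor(p,cv2.COLOR_RGB2GRAY).astype(np.float32)
    # refine centre: bright cream pixels
    S=.0005; N=140
    def patch(c):
        a=(np.arange(N)-N/2+.5)*S
        X,Y=np.meshgrid(a,a); P=np.c_[c[0]+X.ravel(),c[1]+Y.ravel(),np.full(X.size,.067)]
        uv=proj(n,P).reshape(N,N,2).astype(np.float32)
        return X,Y,cv2.remap(g,uv[...,0],uv[...,1],cv2.INTER_LINEAR),cv2.remap(p,uv[...,0],uv[...,1],cv2.INTER_LINEAR)
    for _ in range(3):
        X,Y,I,C=patch(c)
        h=cv2.cvtColor(C,cv2.COLOR_RGB2HSV); m=cv2.inRange(h,(18,15,110),(45,130,255))
        k,l,s,_c=cv2.connectedComponentsWithStats(m)
        i=1+np.argmax(s[1:,4]); hull=cv2.convexHull(np.argwhere(l==i)[:,::-1].astype(np.int32))
        (cx,cy),r=cv2.minEnclosingCircle(hull); M=cv2.moments(hull); cx,cy=M['m10']/M['m00'],M['m01']/M['m00']
        c=(c[0]+(cx-N/2+.5)*S,c[1]+(cy-N/2+.5)*S)
    X,Y,I,C=patch(c)
    th=np.deg2rad(np.arange(0,360,2)); rr=np.arange(.006,.020,.0005)
    def samp(rr):
        u=(rr[None]*np.cos(th)[:,None]/S+N/2-.5).astype(np.float32); v=(rr[None]*np.sin(th)[:,None]/S+N/2-.5).astype(np.float32)
        return cv2.remap(I,u,v,cv2.INTER_LINEAR).mean(1)
    d=samp(rr); d=cv2.GaussianBlur(np.r_[d,d,d][None].astype(np.float32),(0,0),2)[0][180:360]
    k=np.argmin(d); off=(np.arange(-12,13)); w=np.clip(np.median(d)-d[(k+off)%180],0,None); w=np.where(np.abs(off)<=8,w,0)
    ang=np.deg2rad(2*(k+(w*off).sum()/w.sum()))
    a=(YAW-ang+np.deg2rad(20))%(2*np.pi)-np.deg2rad(20)
    if save: cv2.imwrite(save,cv2.resize(C[::-1,:,::-1],None,fx=3,fy=3))
    return round(a,3),np.round(c,4),round(r*S*1000,1),(round(float(np.median(d)-d[k]),1))
if __name__=='__main__':
    import sys
    tag=sys.argv[1]; c=tuple(map(float,sys.argv[2:4]))
    for n in sys.argv[4:]:
        p,_=bot.read_camera(n); cv2.imwrite(f'pics/{n}_{tag}.png',p[:,:,::-1])
        try: print(n,needle(p,n,c,f'pics/dial_{n}_{tag}.png'))
        except Exception as e: print(n,e)
E
python3 - <<'E'
from needle import *
p=cv2.imread('pics/side0.png')[:,:,::-1].copy();print(needle(p,'side',(.470,.056),'pics/d0s.png'))
p=cv2.imread('pics/top0.png')[:,:,::-1].copy();print(needle(p,'top',(.467,.056),'pics/d0t.png'))
E
python3 needle.py g2 .470 .056 side top
python3 -c "
import cv2,numpy as np
cv2.imwrite('pics/dd.png',np.hstack([cv2.imread('pics/'+f) for f in('d0s.png','d0t.png')]))"
```

```text
(np.float64(0.882), array([0.4836, 0.0545]), 26.5, 29.9)
(np.float64(-0.034), array([0.4668, 0.0558]), 28.2, 66.6)
side (np.float64(0.039), array([0.4765, 0.0413]), 19.7, 112.2)
top (np.float64(5.109), array([0.4667, 0.0539]), 28.9, 74.1)
```

View pics/dd.png

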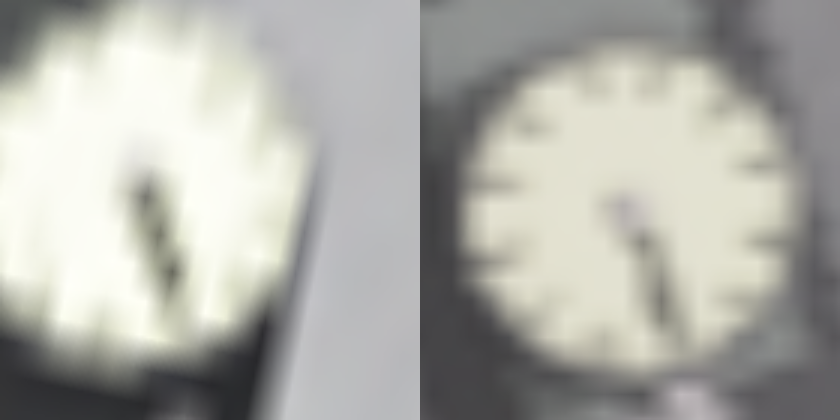

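Rectified dials: the needle is clear in the top view (−0.03 rad). In the side view I'll use a fixed pivot instead. Now I'll slide in.

```bash
python3 -m creep '[{"grip":0.8,"dp":[0,-0.6,0],"rotation":[0,0,0]},{"grip":0.8,"dp":[0,-1.3,0],"rotation":[0,0,0]},{"grip":0.8,"dp":[0,-2.0,0],"rotation":[0,0,0]},{"grip":0.8,"dp":[0,-2.6,0],"rotation":[0,0,0]},{"grip":0.8,"dp":[0,-3.0,0],"rotation":[0,0,0]}]' 30;python3 -m creep '[{"grip":0.8,"dp":[0,0,0],"rotation":[0,0,0]},{"grip":0.8,"dp":[0,0,0],"rotation":[0,0,0]}]' 30; python3 -c "
from h import *
rel((.4515,.105,.1),108.2)
for n in('side','top'):
    p,d=bot.read_camera(n); cv2.imwrite(f'pics/{n}3.png',cv2.resize(p[160:260,225:345,::-1],None,fx=6,fy=6,interpolation=cv2.INTER_CUBIC))
"
```

```text
time: 3.42
tool_pos: [0.4612, 0.0779, 0.0986]
tcp_rot: [-0.249, 1.556, 0.253]
wrist_force: [-2.3, 9.2, 5.3]
width: 0.14
time: 3.58
tool_pos: [0.4614, 0.0773, 0.0986]
tcp_rot: [-0.25, 1.556, 0.252]
wrist_force: [-2.6, 4.7, 5.0]
width: 0.137
t 3.58 pos [0.4614 0.0773 0.0986] R y [-0.314  0.949  0.001] x [ 0.     0.001 -1.   ] q [ 1.120e-01  1.600e-02  2.178e+00  1.000e-03  9.480e-01 -1.779e+00] F [-2.6  4.7  5. ] w 0.137
dp [-0.14  2.94 -0.07] rot [array([ 0.002,  0.   , -0.001]), array([-3.139e+00,  1.000e-03,  1.000e-03])]
```

View pics/side3.png

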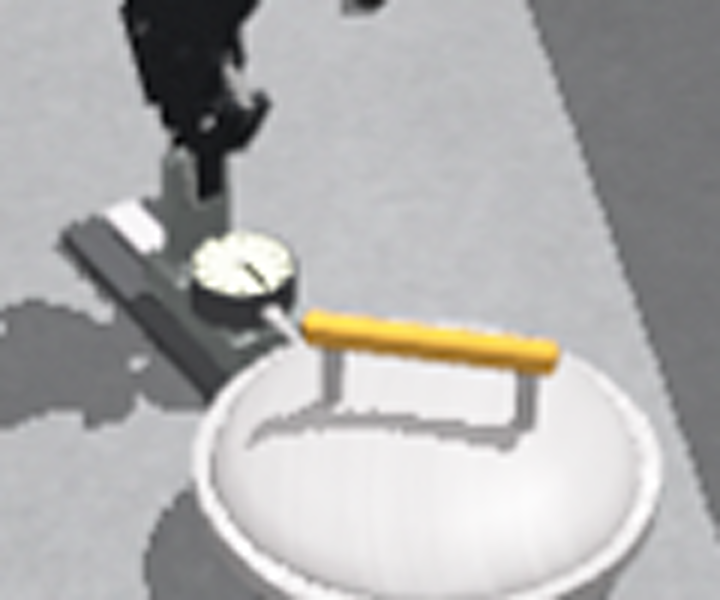

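View pics/top3.png

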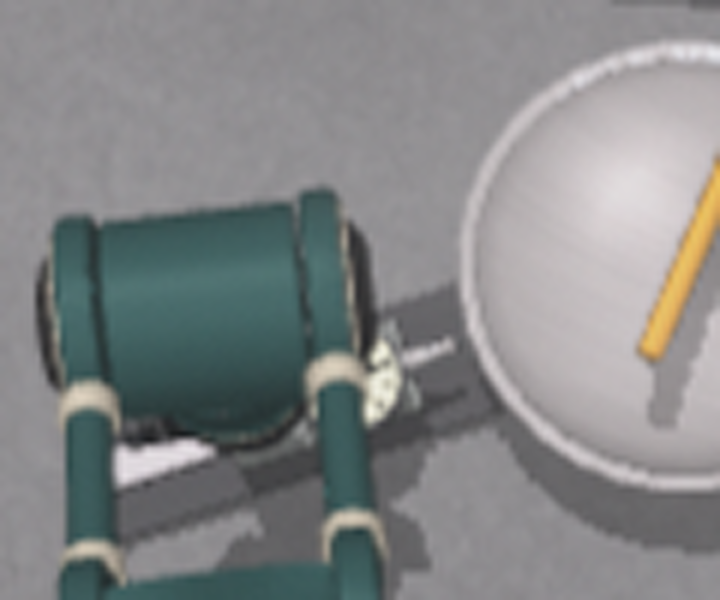

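```bash
cat > ns.py <<'E'
from needle import *
import needle as nd, sys
def sneedle(p,c,save=None):
    # side view, pivot fixed; sample directly
    g=cv2.cvtColor(p,cv2.COLOR_RGB2GRAY).astype(np.float32)
    th=np.deg2rad(np.arange(0,360,2)); rr=np.arange(.008,.020,.0005)
    P=np.array([[[c[0]+r*np.cos(t),c[1]+r*np.sin(t),.067] for r in rr] for t in th])
    uv=proj('side',P).reshape(len(th),len(rr),2).astype(np.float32)
    d=cv2.remap(g,uv[...,0],uv[...,1],cv2.INTER_LINEAR).mean(1)
    d=cv2.GaussianBlur(np.r_[d,d,d][None],(0,0),2)[0][180:360]
    k=np.argmin(d); off=np.arange(-8,9); w=np.clip(np.median(d)-d[(k+off)%180],0,None)
    ang=np.deg2rad(2*(k+(w*off).sum()/w.sum()))
    if save:
        u,v=proj('side',[[c[0],c[1],.067]])[0].astype(int)
        cv2.imwrite(save,cv2.resize(p[v-25:v+45,u-40:u+40,::-1],None,fx=7,fy=7,interpolation=cv2.INTER_CUBIC))
    return round((YAW-ang+.35)%(2*np.pi)-.35,3),round(float(np.median(d)-d[k]),1)
if __name__=='__main__':
    s,R=st(); u=np.array([-.3123,.95])
    tcp=s['tool_pos'][:2]; sh=-((tcp-np.array([.4517,.1058]))@u)
    print('t',s['time'],'slid mm',round(sh*1000,1),'F',s['wrist_force'].round(1))
    p,_=bot.read_camera('side'); c=plane('side',[[0,0]],.067)[0]
    c=np.array([.4711,.0575])-u*sh
    print(sneedle(p,c,'pics/sn_%s.png'%sys.argv[1]), [sneedle(p,c+np.array(q))[0] for q in((.002,0),(-.002,0),(0,.002),(0,-.002))])
E
python3 - <<'E'
from ns import *
print(sneedle(cv2.imread('pics/side0.png')[:,:,::-1].copy(),(.4711,.0575)))
E
python3 ns.py a
```

```text
(np.float64(-0.078), 96.2)
t 3.6833 slid mm 30.1 F [-2.2  4.4  5. ]
(np.float64(-0.128), 95.1) [np.float64(0.014), np.float64(-0.253), np.float64(-0.071), np.float64(-0.171)]
```

Zero reads about −0.1 in the side view. Next step is 6 mm.

```bash
python3 -m creep '[{"grip":0.8,"dp":[0,-0.2,0],"rotation":[0,0,0]},{"grip":0.8,"dp":[0,-0.4,0],"rotation":[0,0,0]},{"grip":0.8,"dp":[0,-0.6,0],"rotation":[0,0,0]},{"grip":0.8,"dp":[0,-0.6,0],"rotation":[0,0,0]}]' 30; python3 ns.py b;  python3 -m creep '[{"grip":0.8,"dp":[0,-0.1,0],"rotation":[0,0,0]},{"grip":0.8,"dp":[0,-0.2,0],"rotation":[0,0,0]},{"grip":0.8,"dp":[0,-0.2,0],"rotation":[0,0,0]}]' 30; python3 ns.py c
```

```text
time: 4.07
tool_pos: [0.4631, 0.0721, 0.0986]
tcp_rot: [-0.249, 1.556, 0.253]
wrist_force: [-2.4, 6.4, 5.8]
width: 0.135
t 4.0667 slid mm 35.6 F [-2.4  6.4  5.8]
(np.float64(-0.13), 91.7) [np.float64(0.012), np.float64(-0.256), np.float64(-0.073), np.float64(-0.172)]
time: 4.37
tool_pos: [0.4637, 0.0704, 0.0986]
tcp_rot: [-0.249, 1.556, 0.253]
wrist_force: [-2.9, 8.2, 5.5]
width: 0.137
t 4.3667 slid mm 37.4 F [-2.9  8.2  5.5]
(np.float64(-0.13), 95.2) [np.float64(0.013), np.float64(-0.254), np.float64(-0.07), np.float64(-0.174)]
```

```bash
python3 -m creep '[{"grip":0.8,"dp":[0,-0.1,0],"rotation":[0,0,0]},{"grip":0.8,"dp":[0,-0.15,0],"rotation":[0,0,0]},{"grip":0.8,"dp":[0,-0.15,0],"rotation":[0,0,0]}]' 30; python3 ns.py d;  python3 -m creep '[{"grip":0.8,"dp":[0,-0.1,0],"rotation":[0,0,0]},{"grip":0.8,"dp":[0,-0.1,0],"rotation":[0,0,0]},{"grip":0.8,"dp":[0,-0.1,0],"rotation":[0,0,0]}]' 30; python3 ns.py e
```

```text
time: 4.67
tool_pos: [0.4642, 0.0691, 0.0986]
tcp_rot: [-0.249, 1.556, 0.253]
wrist_force: [-3.2, 8.7, 5.7]
width: 0.134
t 4.6667 slid mm 38.8 F [-3.2  8.7  5.7]
(np.float64(0.034), 77.0) [np.float64(0.178), np.float64(-0.109), np.float64(0.064), np.float64(0.001)]
time: 4.97
tool_pos: [0.4644, 0.0683, 0.0986]
tcp_rot: [-0.249, 1.556, 0.253]
wrist_force: [-2.6, 8.9, 5.3]
width: 0.135
t 4.9667 slid mm 39.6 F [-2.6  8.9  5.3]
(np.float64(0.808), 55.7) [np.float64(0.929), np.float64(0.671), np.float64(0.731), np.float64(0.883)]
```

```bash
python3 -m creep '[{"grip":0.8,"dp":[0,-0.1,0],"rotation":[0,0,0]},{"grip":0.8,"dp":[0,-0.1,0],"rotation":[0,0,0]},{"grip":0.8,"dp":[0,-0.1,0],"rotation":[0,0,0]},{"grip":0.8,"dp":[0,-0.1,0],"rotation":[0,0,0]}]' 30; python3 ns.py f
```

```text
time: 5.35
tool_pos: [0.4647, 0.0674, 0.0986]
tcp_rot: [-0.249, 1.556, 0.253]
wrist_force: [-3.1, 9.5, 4.6]
width: 0.133
t 5.35 slid mm 40.5 F [-3.1  9.5  4.6]
(np.float64(1.467), 61.7) [np.float64(1.516), np.float64(1.395), np.float64(1.332), np.float64(1.583)]
```

View pics/sn_f.png

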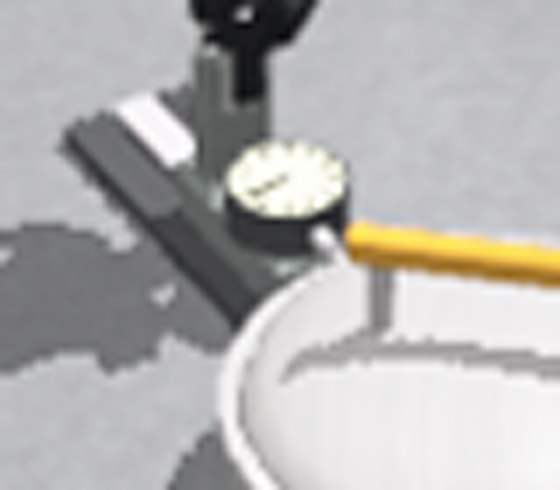

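The needle sits about a quarter turn clockwise, pointing left at about (265,185) in the crop. Now I'll release and rise.

```bash
python3 -m creep '[{"grip":2,"dp":[0,0,0],"rotation":[0,0,0]},{"grip":4,"dp":[0,0,0],"rotation":[0,0,0]},{"grip":6,"dp":[0,0,0],"rotation":[0,0,0]},{"grip":6,"dp":[-2,0,0],"rotation":[0,0,0]},{"grip":6,"dp":[-5,0,0],"rotation":[0,0,0]}]'; python3 -m creep '[{"grip":6,"dp":[-4,0,0],"rotation":[0,0,0]},{"grip":6,"dp":[-8,0,0],"rotation":[0,0,0]},{"grip":6,"dp":[-8,0,0],"rotation":[0,0,0]}]'; python3 -c "
from h import *
rel((.537,-.152,.230),66.4)"
```

```text
time: 5.82
tool_pos: [0.4617, 0.0651, 0.1452]
tcp_rot: [-0.251, 1.564, 0.251]
wrist_force: [0.8, -0.9, 0.1]
width: 0.702
time: 6.07
tool_pos: [0.4702, 0.0658, 0.2371]
tcp_rot: [-0.252, 1.541, 0.249]
wrist_force: [1.3, -0.7, 1.8]
width: 0.703
t 6.07 pos [0.4702 0.0658 0.2371] R y [-0.314  0.949 -0.004] x [ 0.015  0.001 -1.   ] q [ 8.700e-02 -1.270e-01  2.035e+00 -1.000e-03  1.218e+00 -1.803e+00] F [ 1.3 -0.7  1.8] w 0.703
dp [  0.8  -22.77  -0.51] rot [array([ 0.732,  0.015, -0.001]), array([-2.41e+00,  2.00e-03,  1.90e-02])]
```

```bash
python3 -m creep '[{"grip":6,"dp":[0,-4,-0.1],"rotation":[0.12,0,0]},{"grip":6,"dp":[0,-8,-0.2],"rotation":[0.24,0,0]},{"grip":6,"dp":[0,-12,-0.3],"rotation":[0.36,0,0]},{"grip":6,"dp":[0,-16,-0.4],"rotation":[0.48,0,0]},{"grip":6,"dp":[0,-20,-0.5],"rotation":[0.6,0,0]}]'; python3 -m creep '[{"grip":6,"dp":[0,0,0],"rotation":[0.12,0,0]},{"grip":6,"dp":[0,0,0],"rotation":[0.12,0,0]}]'; python3 -c "
from h import *
rel((.537,-.152,.230),66.4)
for n in('side','top'):
    p,d=bot.read_camera(n); cv2.imwrite(f'pics/{n}4.png',cv2.resize(p[130:280,200:400,::-1],None,fx=4,fy=4,interpolation=cv2.INTER_CUBIC))
"
```

```text
time: 6.48
tool_pos: [0.5232, -0.1278, 0.228]
tcp_rot: [0.224, 1.559, -0.225]
wrist_force: [-0.2, 1.2, 0.0]
width: 0.703
time: 6.65
tool_pos: [0.5232, -0.1282, 0.2276]
tcp_rot: [0.319, 1.548, -0.32]
wrist_force: [0.4, -0.7, -1.1]
width: 0.701
t 6.65 pos [ 0.5232 -0.1282  0.2276] R y [ 0.396  0.918 -0.001] x [-0.001 -0.    -1.   ] q [-2.860e-01  1.900e-02  1.915e+00 -1.000e-03  1.208e+00 -1.450e+00] F [ 0.4 -0.7 -1.1] w 0.701
dp [-0.24 -1.64  2.2 ] rot [array([ 0.005, -0.   ,  0.001]), array([-3.137e+00, -1.000e-03, -1.000e-03])]
```

View pics/side4.png

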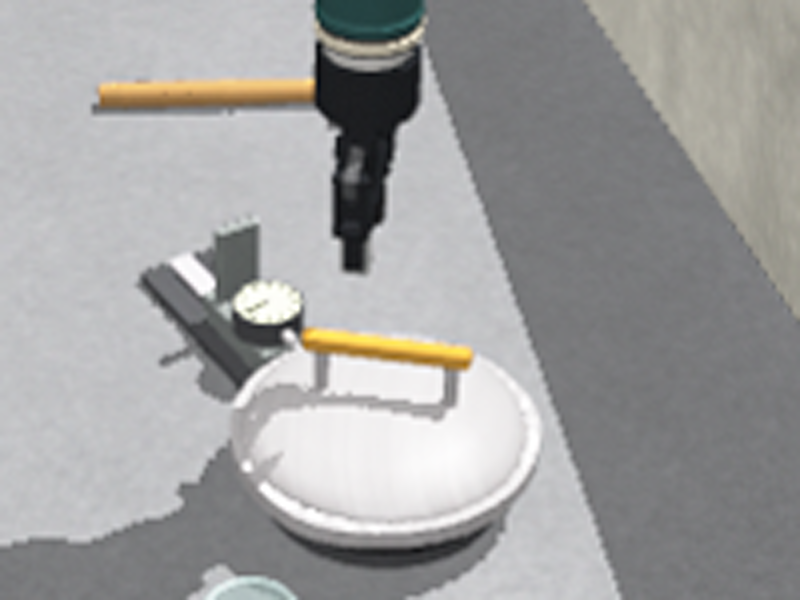

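View pics/top4.png

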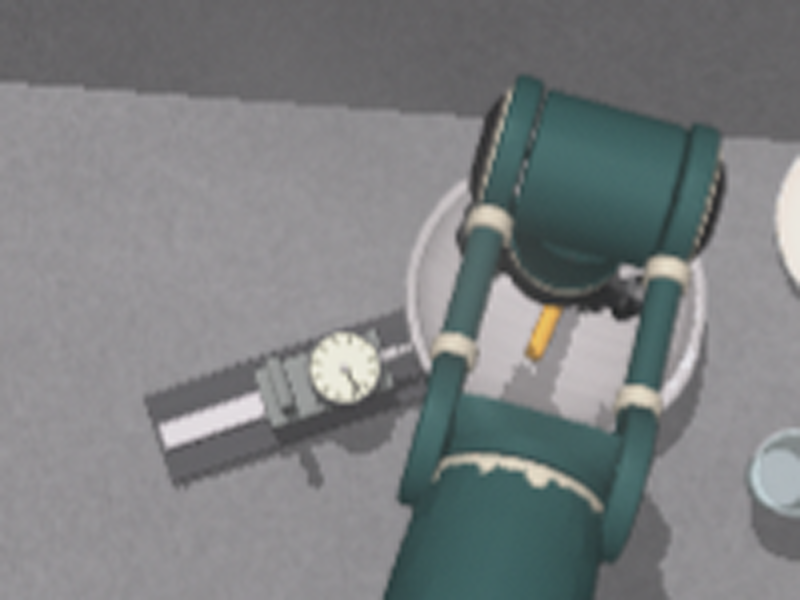

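The dial at (345,367) in the top crop is unobstructed with the arm over the lid, so the top camera can read the needle. I'll centre over the handle and descend.

```bash
python3 needle.py h1 .480 .018 top; python3 -m creep '[{"grip":6,"dp":[0,-1.6,2.2],"rotation":[0.005,0,0]},{"grip":6,"dp":[2.5,-1.6,2.2],"rotation":[0.005,0,0]},{"grip":6,"dp":[5,-1.6,2.2],"rotation":[0.005,0,0]},{"grip":6,"dp":[7.5,-1.6,2.2],"rotation":[0.005,0,0]},{"grip":6,"dp":[9,-1.6,2.2],"rotation":[0.005,0,0]}]'; python3 -m creep '[{"grip":6,"dp":[0.5,0,0],"rotation":[0,0,0]},{"grip":6,"dp":[0.5,0,0],"rotation":[0,0,0]}]'; python3 -c "
from h import *
rel((.537,-.152,.132),66.4)"
```

```text
top (np.float64(1.36), array([0.4801, 0.0167]), 28.3, 69.8)
time: 7.22
tool_pos: [0.5354, -0.1469, 0.1355]
tcp_rot: [0.314, 1.551, -0.314]
wrist_force: [-0.2, 0.5, 0.1]
width: 0.705
time: 7.38
tool_pos: [0.5357, -0.1472, 0.1315]
tcp_rot: [0.315, 1.551, -0.315]
wrist_force: [-0.4, -1.1, 0.3]
width: 0.699
t 7.38 pos [ 0.5357 -0.1472  0.1315] R y [ 0.391  0.92  -0.   ] x [-0.004  0.001 -1.   ] q [-0.313  0.141  1.972 -0.     1.032 -1.482] F [-0.4 -1.1  0.3] w 0.699
dp [-0.05 -0.39  0.31] rot [array([ 0.01 , -0.004,  0.   ]), array([-3.131e+00, -1.000e-03, -6.000e-03])]
```

```bash
python3 -m creep '[{"grip":6,"dp":[0,-0.4,0.3],"rotation":[0.01,0,0]},{"grip":4,"dp":[0,-0.4,0.3],"rotation":[0.01,0,0]},{"grip":1.0,"dp":[0,-0.4,0.3],"rotation":[0.01,0,0]},{"grip":1.0,"dp":[0,-0.4,0.3],"rotation":[0.01,0,0]},{"grip":1.0,"dp":[0,-0.4,0.3],"rotation":[0.01,0,0]}]' 40; python3 -m creep '[{"grip":1.0,"dp":[0,0,0],"rotation":[0,0,0]},{"grip":1.0,"dp":[0,0,0],"rotation":[0,0,0]},{"grip":1,"dp":[0,0,0],"rotation":[0,0,0]}]' 40; python3 -c "
from h import *
rel((.537,-.152,.132),66.4);print(st()[0]['torque'])
for n in('side','top'):
    p,d=bot.read_camera(n); cv2.imwrite(f'pics/{n}5.png',cv2.resize(p[130:280,200:400,::-1],None,fx=4,fy=4,interpolation=cv2.INTER_CUBIC))
";python3 needle.py h2 .480 .017 top
```

```text
time: 7.8
tool_pos: [0.5404, -0.1512, 0.1349]
tcp_rot: [0.332, 1.542, -0.322]
wrist_force: [-1.7, 1.9, -1.2]
width: 0.155
time: 8.05
tool_pos: [0.5404, -0.1513, 0.1349]
tcp_rot: [0.329, 1.542, -0.322]
wrist_force: [3.1, 10.4, 3.9]
width: 0.155
t 8.05 pos [ 0.5404 -0.1513  0.1349] R y [0.404 0.915 0.005] x [ 0.005  0.004 -1.   ] q [-0.32   0.143  1.963  0.006  1.033 -1.479] F [ 3.1 10.4  3.9] w 0.155
dp [ 0.29 -0.2  -0.28] rot [array([-0.004,  0.003, -0.005]), array([ 3.138, -0.009, -0.004])]
[ 1.4306001  -0.51288439  0.09240779]
top (np.float64(1.338), array([0.4801, 0.0166]), 28.4, 65.5)
```

View pics/side5.png

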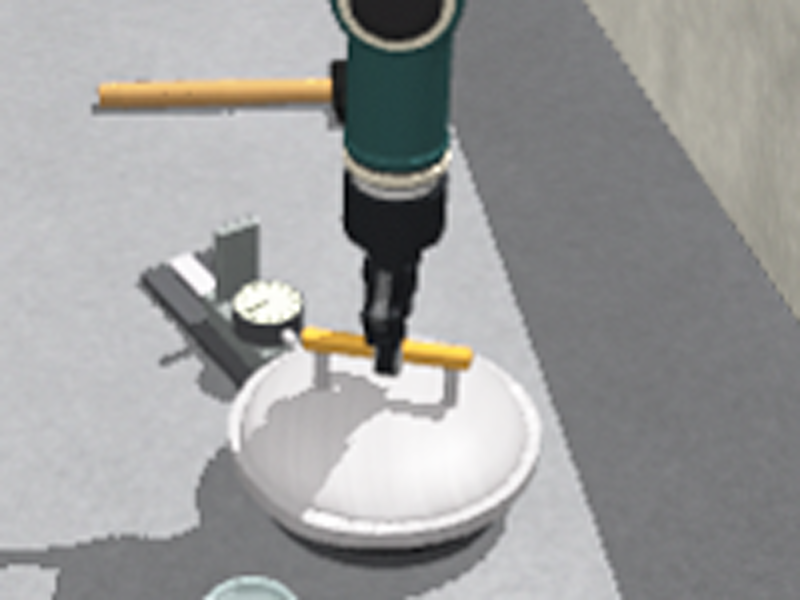

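The jaws hold the bar near (388,350). There is about 10 N of side load, so I'll shift slightly and start turning clockwise in steps, reading the needle each time.

```bash
cat > rd.py <<'E'
from needle import *
import sys
s,R=st(); y=R[:,1]; psi=np.rad2deg(np.arctan2(y[1],y[0]))
p,_=bot.read_camera('top')
a=needle(p,'top',(.4801,.0166),'pics/rd.png')
# handle mask angle is hidden; report tool yaw
print('t%.2f psi %.1f q6 %.2f pos'%(s['time'],psi,s['q'][5]),s['tool_pos'].round(4),'Ftool',(R.T@s['wrist_force']).round(1),'Mx',s['torque'].round(2)[2],'NEEDLE',a[0],a[3])
E
python3 -m creep '[{"grip":1.0,"dp":[0,0.15,0],"rotation":[0,0,0]},{"grip":1.0,"dp":[0,0.15,0],"rotation":[0.05,0,0]},{"grip":1,"dp":[0,0.15,0],"rotation":[0.1,0,0]},{"grip":1,"dp":[0,0.15,0],"rotation":[0.15,0,0]},{"grip":1,"dp":[0,0.15,0],"rotation":[0.2,0,0]}]'; python3 rd.py
```

```text
time: 8.62
tool_pos: [0.5402, -0.1516, 0.1349]
tcp_rot: [0.484, 1.514, -0.481]
wrist_force: [0.8, 3.3, 4.3]
width: 0.156
t8.62 psi 54.7 q6 -1.27 pos [ 0.5402 -0.1516  0.1349] Ftool [-4.3  3.2 -1.3] Mx 0.33 NEEDLE 1.335 64.2
```

```bash
for i in 1; do python3 -m creep '[{"grip":1,"dp":[0,0,0],"rotation":[0.1,0,0]},{"grip":1,"dp":[0,0,0],"rotation":[0.2,0,0]},{"grip":1,"dp":[0,0,0],"rotation":[0.3,0,0]},{"grip":1,"dp":[0,0,0],"rotation":[0.4,0,0]},{"grip":1,"dp":[0,0,0],"rotation":[0.5,0,0]}]' >/dev/null; python3 rd.py; done
python3 -m creep '[{"grip":1,"dp":[0,0,0],"rotation":[0.1,0,0]},{"grip":1,"dp":[0,0,0],"rotation":[0.2,0,0]},{"grip":1,"dp":[0,0,0],"rotation":[0.3,0,0]},{"grip":1,"dp":[0,0,0],"rotation":[0.4,0,0]},{"grip":1,"dp":[0,0,0],"rotation":[0.5,0,0]}]'; python3 rd.py
python3 -m creep '[{"grip":1,"dp":[0,0,0],"rotation":[0.1,0,0]},{"grip":1,"dp":[0,0,0],"rotation":[0.2,0,0]},{"grip":1,"dp":[0,0,0],"rotation":[0.3,0,0]},{"grip":1,"dp":[0,0,0],"rotation":[0.3,0,0]}]'; python3 rd.py
```

```text
t9.08 psi 26.0 q6 -0.77 pos [ 0.5394 -0.1523  0.1349] Ftool [-7.7 -1.9 -3.3] Mx 0.31 NEEDLE 1.336 64.6
time: 9.55
tool_pos: [0.5383, -0.1525, 0.1349]
tcp_rot: [1.242, 1.187, -1.245]
wrist_force: [-5.9, 1.2, 9.1]
width: 0.157
t9.55 psi -2.7 q6 -0.27 pos [ 0.5383 -0.1525  0.1349] Ftool [-9.1 -6.  -0.9] Mx 0.34 NEEDLE 1.334 65.1
time: 9.93
tool_pos: [0.5376, -0.1524, 0.1349]
tcp_rot: [1.459, 1.026, -1.463]
wrist_force: [-8.4, 2.0, 11.1]
width: 0.154
t9.93 psi -19.9 q6 0.03 pos [ 0.5376 -0.1524  0.1349] Ftool [-11.1  -8.6   1. ] Mx -0.13 NEEDLE 1.337 65.6
```

```bash
python3 -m creep '[{"grip":1,"dp":[-0.05,-0.1,0],"rotation":[0.07,0,0]},{"grip":1,"dp":[-0.05,-0.1,0],"rotation":[0.14,0,0]},{"grip":1,"dp":[-0.05,-0.1,0],"rotation":[0.2,0,0]},{"grip":1,"dp":[-0.05,-0.1,0],"rotation":[0.2,0,0]}]'; python3 rd.py
python3 -m creep '[{"grip":1,"dp":[0,0,0],"rotation":[0.07,0,0]},{"grip":1,"dp":[0,0,0],"rotation":[0.12,0,0]},{"grip":1,"dp":[0,0,0],"rotation":[0.12,0,0]}]'; python3 rd.py
python3 -m creep '[{"grip":1,"dp":[0,0,0],"rotation":[0.07,0,0]},{"grip":1,"dp":[0,0,0],"rotation":[0.12,0,0]},{"grip":1,"dp":[0,0,0],"rotation":[0.12,0,0]}]'; python3 rd.py
```

```text
time: 10.32
tool_pos: [0.5372, -0.1522, 0.1349]
tcp_rot: [1.597, 0.9, -1.6]
wrist_force: [-5.1, 0.2, 7.5]
width: 0.155
t10.32 psi -31.3 q6 0.23 pos [ 0.5372 -0.1522  0.1349] Ftool [-7.5 -4.5  2.5] Mx -0.22 NEEDLE 1.51 74.0
time: 10.62
tool_pos: [0.537, -0.152, 0.1349]
tcp_rot: [1.678, 0.819, -1.682]
wrist_force: [-6.4, 1.5, 8.1]
width: 0.153
t10.62 psi -38.1 q6 0.35 pos [ 0.537  -0.152   0.1349] Ftool [-8.1 -6.   2.8] Mx -0.21 NEEDLE 2.833 80.0
time: 10.92
tool_pos: [0.5368, -0.1519, 0.1349]
tcp_rot: [1.758, 0.731, -1.762]
wrist_force: [-6.2, 2.7, 8.9]
width: 0.153
t10.92 psi -44.9 q6 0.46 pos [ 0.5368 -0.1519  0.1349] Ftool [-8.8 -6.3  2.5] Mx -0.08 NEEDLE 3.707 73.1
```

```bash
python3 -m creep '[{"grip":1,"dp":[-0.03,-0.08,0],"rotation":[0.07,0,0]},{"grip":1,"dp":[-0.03,-0.08,0],"rotation":[0.1,0,0]},{"grip":1,"dp":[-0.03,-0.08,0],"rotation":[0.1,0,0]}]'; python3 rd.py
for k in 1; do python3 -m creep '[{"grip":1,"dp":[0,0,0],"rotation":[0.07,0,0]},{"grip":1,"dp":[0,0,0],"rotation":[0.1,0,0]},{"grip":1,"dp":[0,0,0],"rotation":[0.1,0,0]}]' >/dev/null; python3 rd.py; done
python3 -m creep '[{"grip":1,"dp":[0,0,0],"rotation":[0.07,0,0]},{"grip":1,"dp":[0,0,0],"rotation":[0.1,0,0]},{"grip":1,"dp":[0,0,0],"rotation":[0.1,0,0]}]' >/dev/null; python3 rd.py
python3 -m creep '[{"grip":1,"dp":[0,0,0],"rotation":[0.07,0,0]},{"grip":1,"dp":[0,0,0],"rotation":[0.1,0,0]},{"grip":1,"dp":[0,0,0],"rotation":[0.1,0,0]}]' >/dev/null; python3 rd.py
python3 -m creep '[{"grip":1,"dp":[0,0,0],"rotation":[0.07,0,0]},{"grip":1,"dp":[0,0,0],"rotation":[0.1,0,0]},{"grip":1,"dp":[0,0,0],"rotation":[0.1,0,0]}]' >/dev/null; python3 rd.py
python3 -m creep '[{"grip":1,"dp":[0,0,0],"rotation":[0.07,0,0]},{"grip":1,"dp":[0,0,0],"rotation":[0.1,0,0]},{"grip":1,"dp":[0,0,0],"rotation":[0.1,0,0]}]' >/dev/null; python3 rd.py
```

```text
time: 11.22
tool_pos: [0.5366, -0.1517, 0.1349]
tcp_rot: [1.823, 0.652, -1.826]
wrist_force: [-4.4, 1.2, 5.1]
width: 0.156
t11.22 psi -50.7 q6 0.57 pos [ 0.5366 -0.1517  0.1349] Ftool [-5.1 -3.7  2.6] Mx -0.18 NEEDLE 4.182 64.3
t11.52 psi -56.4 q6 0.67 pos [ 0.5365 -0.1515  0.1349] Ftool [-5.8 -4.4  3.1] Mx -0.2 NEEDLE 4.194 73.0
t11.82 psi -62.1 q6 0.77 pos [ 0.5364 -0.1513  0.1349] Ftool [-6.9 -4.4  2.7] Mx -0.09 NEEDLE 3.985 64.4
t12.12 psi -67.9 q6 0.87 pos [ 0.5363 -0.1511  0.1349] Ftool [-7.6 -5.1  3.4] Mx -0.08 NEEDLE 3.37 59.4
t12.42 psi -73.6 q6 0.96 pos [ 0.5362 -0.1509  0.1349] Ftool [-7.5 -4.   4.2] Mx -0.06 NEEDLE 2.484 80.3
t12.72 psi -79.3 q6 1.06 pos [ 0.5361 -0.1507  0.1349] Ftool [-8.1 -4.6  5.4] Mx -0.1 NEEDLE 1.396 75.6
```

The high spot reads about 4.25 rad, roughly 3 rad above the base (4 mm), with its centre near psi ≈ −54.8°. I'll continue clockwise to complete the full circle.

```bash
python3 -m creep '[{"grip":1,"dp":[-0.05,-0.06,0.06],"rotation":[0.1,0,0]},{"grip":1,"dp":[-0.05,-0.06,0.06],"rotation":[0.2,0,0]},{"grip":1,"dp":[-0.05,-0.06,0.06],"rotation":[0.3,0,0]}]'>/dev/null; python3 rd.py
python3 -m creep '[{"grip":1,"dp":[0,0,0],"rotation":[0.1,0,0]},{"grip":1,"dp":[0,0,0],"rotation":[0.2,0,0]},{"grip":1,"dp":[0,0,0],"rotation":[0.3,0,0]}]' >/dev/null; python3 rd.py
python3 -m creep '[{"grip":1,"dp":[0,0,0],"rotation":[0.1,0,0]},{"grip":1,"dp":[0,0,0],"rotation":[0.2,0,0]},{"grip":1,"dp":[0,0,0],"rotation":[0.3,0,0]}]' >/dev/null; python3 rd.py
python3 -m creep '[{"grip":1,"dp":[0,0,0],"rotation":[0.1,0,0]},{"grip":1,"dp":[0,0,0],"rotation":[0.2,0,0]},{"grip":1,"dp":[0,0,0],"rotation":[0.3,0,0]}]' >/dev/null; python3 rd.py
```

```text
t13.02 psi -96.7 q6 1.37 pos [ 0.536  -0.15    0.1349] Ftool [-3.4 -4.8  2.3] Mx 0.32 NEEDLE 1.338 65.5
t13.32 psi -113.8 q6 1.67 pos [ 0.5362 -0.1494  0.1349] Ftool [-4.  -7.7  3.9] Mx 0.38 NEEDLE 1.334 65.2
t13.62 psi -131.0 q6 1.97 pos [ 0.5366 -0.1489  0.1349] Ftool [-1.7 -7.6  5.5] Mx 0.37 NEEDLE 1.337 65.5
t13.92 psi -148.2 q6 2.27 pos [ 0.5371 -0.1484  0.1349] Ftool [-2.  -7.1  8.5] Mx 0.34 NEEDLE 1.34 65.5
```

Fitting the tool's traced circle puts the axis at (0.5383, −0.1503). I'll regrasp centred there, flipped by half a turn.

```bash
python3 -m creep '[{"grip":3,"dp":[0,0,0],"rotation":[0,0,0]},{"grip":6,"dp":[0,0,0],"rotation":[0,0,0]},{"grip":6,"dp":[-2,0,0],"rotation":[0,0,0]},{"grip":6,"dp":[-5,0,0],"rotation":[0,0,0]},{"grip":6,"dp":[-6,0,0],"rotation":[-0.1,0,0]}]' >/dev/null
python3 rd.py
python3 -m creep '[{"grip":6,"dp":[0,0,0],"rotation":[-0.12,0,0]},{"grip":6,"dp":[0,0,0],"rotation":[-0.24,0,0]},{"grip":6,"dp":[0,0,0],"rotation":[-0.36,0,0]},{"grip":6,"dp":[0,0,0],"rotation":[-0.48,0,0]},{"grip":6,"dp":[0,0,0],"rotation":[-0.6,0,0]}]' >/dev/null
python3 -m creep '[{"grip":6,"dp":[0,0,0],"rotation":[-0.12,0,0]},{"grip":6,"dp":[0,0,0],"rotation":[-0.24,0,0]},{"grip":6,"dp":[0,0,0],"rotation":[-0.36,0,0]},{"grip":6,"dp":[0,0,0],"rotation":[-0.48,0,0]},{"grip":6,"dp":[0,0,0],"rotation":[-0.6,0,0]}]' >/dev/null
python3 -m creep '[{"grip":6,"dp":[0,0,0],"rotation":[-0.12,0,0]},{"grip":6,"dp":[0,0,0],"rotation":[-0.24,0,0]},{"grip":6,"dp":[0,0,0],"rotation":[-0.36,0,0]},{"grip":6,"dp":[0,0,0],"rotation":[-0.48,0,0]},{"grip":6,"dp":[0,0,0],"rotation":[-0.6,0,0]}]' >/dev/null
python3 -m creep '[{"grip":6,"dp":[0,0,0],"rotation":[-0.12,0,0]},{"grip":6,"dp":[0,0,0],"rotation":[-0.24,0,0]},{"grip":6,"dp":[0,0,0],"rotation":[-0.36,0,0]},{"grip":6,"dp":[0,0,0],"rotation":[-0.48,0,0]},{"grip":6,"dp":[0,0,0],"rotation":[-0.6,0,0]}]' >/dev/null
python3 -m creep '[{"grip":6,"dp":[0,0,0],"rotation":[-0.12,0,0]},{"grip":6,"dp":[0,0,0],"rotation":[-0.24,0,0]},{"grip":6,"dp":[0,0,0],"rotation":[-0.36,0,0]},{"grip":6,"dp":[0,0,0],"rotation":[-0.48,0,0]},{"grip":6,"dp":[0,0,0],"rotation":[-0.6,0,0]}]' >/dev/null
python3 rd.py; python3 -c "
from h import *
rel((.5383,-.1503,.133),31.8)
p,d=bot.read_camera('side'); cv2.imwrite('pics/side6.png',cv2.resize(p[130:280,200:400,::-1],None,fx=4,fy=4,interpolation=cv2.INTER_CUBIC))"
```

```text
t14.38 psi -142.2 q6 2.16 pos [ 0.5383 -0.1521  0.1983] Ftool [-0.9 -0.4 -0.1] Mx 0.02 NEEDLE 1.36 69.7
t16.52 psi 29.8 q6 -0.84 pos [ 0.5361 -0.1514  0.1937] Ftool [0.2 0.7 0.2] Mx 0.03 NEEDLE 1.359 69.4
t 16.57 pos [ 0.5361 -0.1513  0.1937] R y [ 0.865  0.502 -0.001] x [-0.001 -0.    -1.   ] q [-3.190e-01  8.100e-02  1.914e+00 -1.000e-03  1.147e+00 -8.450e-01] F [0.4 0.1 0.3] w 0.706
dp [6.07 0.25 0.02] rot [array([-0.029, -0.   ,  0.001]), array([3.113e+00, 2.000e-03, 1.000e-03])]
```

View pics/side6.png

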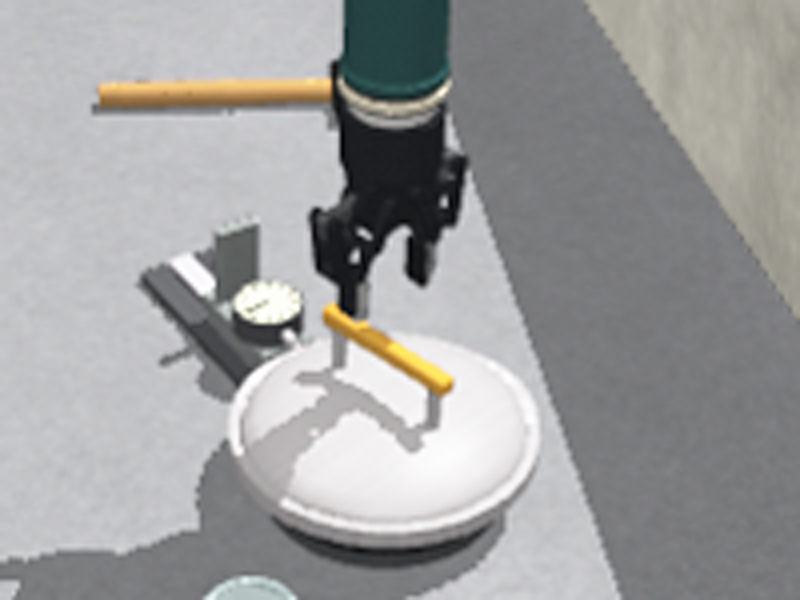

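The fingers at (350,300) and (425,265) straddle the bar with correct yaw. Descending and gripping.

```bash
python3 -m creep '[{"grip":6,"dp":[1,0.25,0],"rotation":[-0.03,0,0]},{"grip":6,"dp":[3,0.25,0],"rotation":[-0.03,0,0]},{"grip":6,"dp":[5,0.25,0],"rotation":[-0.03,0,0]},{"grip":6,"dp":[6.1,0.25,0],"rotation":[-0.03,0,0]},{"grip":6,"dp":[6.1,0.25,0],"rotation":[-0.03,0,0]}]' >/dev/null
python3 -m creep '[{"grip":6,"dp":[0,0,0],"rotation":[0,0,0]}]' >/dev/null
python3 -c "
from h import *
rel((.5383,-.1503,.133),31.8)"
```

```text
t 17.12 pos [ 0.5382 -0.1496  0.1328] R y [ 0.856  0.518 -0.001] x [-0.002  0.001 -1.   ] q [-0.316  0.144  1.966 -0.     1.033 -0.86 ] F [0.5 0.4 0.3] w 0.703
dp [-0.02 -0.02  0.06] rot [array([-0.011, -0.002,  0.001]), array([3.131e+00, 2.000e-03, 2.000e-03])]
```

```bash
python3 -m creep '[{"grip":4,"dp":[0,0,0.05],"rotation":[0,0,0]},{"grip":1,"dp":[0,0,0.05],"rotation":[0,0,0]},{"grip":1,"dp":[0,0,0.05],"rotation":[0,0,0]},{"grip":1,"dp":[0,0,0.05],"rotation":[0,0,0]},{"grip":1,"dp":[0,0,0.05],"rotation":[0,0,0]}]' 40; python3 rd.py
python3 -m creep '[{"grip":1,"dp":[0,0,0],"rotation":[0.08,0,0]},{"grip":1,"dp":[0,0,0],"rotation":[0.16,0,0]}]' >/dev/null; python3 rd.py
python3 -m creep '[{"grip":1,"dp":[0,0,0],"rotation":[0.08,0,0]},{"grip":1,"dp":[0,0,0],"rotation":[0.16,0,0]}]' >/dev/null; python3 rd.py
python3 -m creep '[{"grip":1,"dp":[0,0,0],"rotation":[0.08,0,0]},{"grip":1,"dp":[0,0,0],"rotation":[0.16,0,0]}]' >/dev/null; python3 rd.py
python3 -m creep '[{"grip":1,"dp":[0,0,0],"rotation":[0.08,0,0]},{"grip":1,"dp":[0,0,0],"rotation":[0.16,0,0]}]' >/dev/null; python3 rd.py
python3 -m creep '[{"grip":1,"dp":[0,0,0],"rotation":[0.08,0,0]},{"grip":1,"dp":[0,0,0],"rotation":[0.16,0,0]}]' >/dev/null; python3 rd.py
python3 -m creep '[{"grip":1,"dp":[0,0,0],"rotation":[0.08,0,0]},{"grip":1,"dp":[0,0,0],"rotation":[0.16,0,0]}]' >/dev/null; python3 rd.py
```

```text
time: 17.53
tool_pos: [0.5389, -0.1511, 0.135]
tcp_rot: [0.796, 1.419, -0.799]
wrist_force: [-4.4, -2.7, 4.4]
width: 0.153
t17.53 psi 31.3 q6 -0.86 pos [ 0.5389 -0.1511  0.135 ] Ftool [-4.4 -5.2 -0. ] Mx 0.11 NEEDLE 1.359 69.7
t17.75 psi 22.0 q6 -0.70 pos [ 0.5388 -0.1511  0.135 ] Ftool [-5.9 -5.4  1. ] Mx 0.23 NEEDLE 1.36 69.3
t17.97 psi 12.8 q6 -0.54 pos [ 0.5386 -0.1512  0.135 ] Ftool [-5.8 -6.1  1.5] Mx 0.38 NEEDLE 1.811 69.0
t18.18 psi 3.7 q6 -0.38 pos [ 0.5385 -0.1512  0.135 ] Ftool [-7.  -3.8  1.9] Mx 0.43 NEEDLE 2.663 73.6
t18.40 psi -5.5 q6 -0.22 pos [ 0.5383 -0.1512  0.135 ] Ftool [-6.3 -6.6  3.8] Mx 0.5 NEEDLE 2.693 78.3
t18.62 psi -14.7 q6 -0.06 pos [ 0.5381 -0.1512  0.135 ] Ftool [-7.3 -5.8  4.6] Mx 0.37 NEEDLE 2.011 80.7
t18.83 psi -23.9 q6 0.10 pos [ 0.538  -0.1511  0.135 ] Ftool [-8.  -6.2  5.4] Mx 0.25 NEEDLE 1.359 69.2
```

The second bump peaks near 2.8 rad (2 mm), so it's the decoy. Continuing round.

```bash
python3 -m creep '[{"grip":1,"dp":[-0.04,-0.05,0.06],"rotation":[0.1,0,0]},{"grip":1,"dp":[-0.04,-0.05,0.06],"rotation":[0.2,0,0]},{"grip":1,"dp":[-0.04,-0.05,0.06],"rotation":[0.3,0,0]}]'>/dev/null; python3 rd.py
python3 -m creep '[{"grip":1,"dp":[0,0,0],"rotation":[0.1,0,0]},{"grip":1,"dp":[0,0,0],"rotation":[0.2,0,0]},{"grip":1,"dp":[0,0,0],"rotation":[0.3,0,0]}]' >/dev/null; python3 rd.py
python3 -m creep '[{"grip":1,"dp":[0,0,0],"rotation":[0.1,0,0]},{"grip":1,"dp":[0,0,0],"rotation":[0.2,0,0]},{"grip":1,"dp":[0,0,0],"rotation":[0.3,0,0]}]' >/dev/null; python3 rd.py
python3 -m creep '[{"grip":1,"dp":[0,0,0],"rotation":[0.1,0,0]},{"grip":1,"dp":[0,0,0],"rotation":[0.2,0,0]},{"grip":1,"dp":[0,0,0],"rotation":[0.3,0,0]}]' >/dev/null; python3 rd.py
python3 -m creep '[{"grip":1,"dp":[0,0,0],"rotation":[0.1,0,0]},{"grip":1,"dp":[0,0,0],"rotation":[0.2,0,0]},{"grip":1,"dp":[0,0,0],"rotation":[0.3,0,0]}]' >/dev/null; python3 rd.py
python3 -m creep '[{"grip":1,"dp":[0,0,0],"rotation":[0.1,0,0]},{"grip":1,"dp":[0,0,0],"rotation":[0.2,0,0]},{"grip":1,"dp":[0,0,0],"rotation":[0.3,0,0]}]' >/dev/null; python3 rd.py
python3 -m creep '[{"grip":1,"dp":[0,0,0],"rotation":[0.1,0,0]},{"grip":1,"dp":[0,0,0],"rotation":[0.2,0,0]},{"grip":1,"dp":[0,0,0],"rotation":[0.3,0,0]}]' >/dev/null; python3 rd.py
```

```text
t19.13 psi -41.1 q6 0.40 pos [ 0.5377 -0.151   0.135 ] Ftool [-5.  -2.7  4.2] Mx 0.33 NEEDLE 1.359 69.8
t19.43 psi -58.2 q6 0.70 pos [ 0.5375 -0.1508  0.135 ] Ftool [-6.4 -2.7  5.6] Mx 0.28 NEEDLE 1.333 64.5
t19.73 psi -75.4 q6 1.00 pos [ 0.5374 -0.1505  0.135 ] Ftool [-7.7 -2.4  6.6] Mx 0.31 NEEDLE 1.335 64.8
t20.03 psi -92.6 q6 1.30 pos [ 0.5374 -0.1502  0.135 ] Ftool [-6.9 -1.7  5.9] Mx 0.34 NEEDLE 1.337 64.5
t20.33 psi -109.8 q6 1.60 pos [ 0.5374 -0.1499  0.135 ] Ftool [-6.9 -0.4  6. ] Mx 0.38 NEEDLE 1.337 65.5
t20.63 psi -127.0 q6 1.90 pos [ 0.5376 -0.1497  0.135 ] Ftool [-8.   0.6  6.2] Mx 0.33 NEEDLE 1.338 65.9
t20.93 psi -144.2 q6 2.20 pos [ 0.5378 -0.1494  0.135 ] Ftool [-6.4  1.4  4.9] Mx 0.28 NEEDLE 1.337 65.7
```

Full circle covered. Second flip.

```bash
python3 -m creep '[{"grip":3,"dp":[0,0,0],"rotation":[0,0,0]},{"grip":6,"dp":[0,0,0],"rotation":[0,0,0]},{"grip":6,"dp":[-2,0,0],"rotation":[0,0,0]},{"grip":6,"dp":[-5,0,0],"rotation":[0,0,0]},{"grip":6,"dp":[-6,0,0],"rotation":[-0.1,0,0]}]' >/dev/null
python3 -m creep '[{"grip":6,"dp":[0,0,0],"rotation":[-0.12,0,0]},{"grip":6,"dp":[0,0,0],"rotation":[-0.24,0,0]},{"grip":6,"dp":[0,0,0],"rotation":[-0.36,0,0]},{"grip":6,"dp":[0,0,0],"rotation":[-0.48,0,0]},{"grip":6,"dp":[0,0,0],"rotation":[-0.6,0,0]}]' >/dev/null
python3 -m creep '[{"grip":6,"dp":[0,0,0],"rotation":[-0.12,0,0]},{"grip":6,"dp":[0,0,0],"rotation":[-0.24,0,0]},{"grip":6,"dp":[0,0,0],"rotation":[-0.36,0,0]},{"grip":6,"dp":[0,0,0],"rotation":[-0.48,0,0]},{"grip":6,"dp":[0,0,0],"rotation":[-0.6,0,0]}]' >/dev/null
python3 -m creep '[{"grip":6,"dp":[0,0,0],"rotation":[-0.12,0,0]},{"grip":6,"dp":[0,0,0],"rotation":[-0.24,0,0]},{"grip":6,"dp":[0,0,0],"rotation":[-0.36,0,0]},{"grip":6,"dp":[0,0,0],"rotation":[-0.48,0,0]},{"grip":6,"dp":[0,0,0],"rotation":[-0.6,0,0]}]' >/dev/null
python3 -m creep '[{"grip":6,"dp":[0,0,0],"rotation":[-0.12,0,0]},{"grip":6,"dp":[0,0,0],"rotation":[-0.24,0,0]},{"grip":6,"dp":[0,0,0],"rotation":[-0.36,0,0]},{"grip":6,"dp":[0,0,0],"rotation":[-0.48,0,0]},{"grip":6,"dp":[0,0,0],"rotation":[-0.6,0,0]}]' >/dev/null
python3 -m creep '[{"grip":6,"dp":[0,0,0],"rotation":[-0.12,0,0]},{"grip":6,"dp":[0,0,0],"rotation":[-0.24,0,0]},{"grip":6,"dp":[0,0,0],"rotation":[-0.36,0,0]},{"grip":6,"dp":[0,0,0],"rotation":[-0.48,0,0]},{"grip":6,"dp":[0,0,0],"rotation":[-0.6,0,0]}]' >/dev/null
python3 rd.py; python3 -c "
from h import *
rel((.5383,-.1502,.133),35.8)"
```

```text
t23.48 psi 34.0 q6 -0.91 pos [ 0.5388 -0.1507  0.1941] Ftool [-0.7  0.2 -0.1] Mx -0.01 NEEDLE 1.36 69.0
t 23.53 pos [ 0.5388 -0.1507  0.1941] R y [0.826 0.563 0.001] x [ 0.001 -0.    -1.   ] q [-0.317  0.084  1.91  -0.     1.146 -0.915] F [ 0.2 -0.1 -0.7] w 0.705
dp [ 6.11 -0.02 -0.07] rot [array([-0.026,  0.001, -0.001]), array([ 3.115e+00, -1.000e-03, -1.000e-03])]
```

```bash
python3 -m creep '[{"grip":6,"dp":[1,0,-0.05],"rotation":[-0.026,0,0]},{"grip":6,"dp":[3,0,-0.05],"rotation":[-0.026,0,0]},{"grip":6,"dp":[5,0,-0.05],"rotation":[-0.026,0,0]},{"grip":6,"dp":[6.0,0,-0.05],"rotation":[-0.026,0,0]},{"grip":6,"dp":[6.0,0,-0.05],"rotation":[-0.026,0,0]}]' >/dev/null
python3 -m creep '[{"grip":4,"dp":[0,0,0],"rotation":[0,0,0]},{"grip":1,"dp":[0,0,0],"rotation":[0,0,0]},{"grip":1,"dp":[0,0,0],"rotation":[0,0,0]},{"grip":1,"dp":[0,0,0],"rotation":[0,0,0]},{"grip":1,"dp":[0,0,0],"rotation":[0,0,0]}]' 40; python3 rd.py
python3 -m creep '[{"grip":1,"dp":[0,0,0],"rotation":[0.1,0,0]},{"grip":1,"dp":[0,0,0],"rotation":[0.2,0,0]},{"grip":1,"dp":[0,0,0],"rotation":[0.3,0,0]},{"grip":1,"dp":[0,0,0],"rotation":[0.4,0,0]},{"grip":1,"dp":[0,0,0],"rotation":[0.5,0,0]}]' >/dev/null; python3 rd.py
python3 -m creep '[{"grip":1,"dp":[0,0,0],"rotation":[0.1,0,0]},{"grip":1,"dp":[0,0,0],"rotation":[0.2,0,0]},{"grip":1,"dp":[0,0,0],"rotation":[0.3,0,0]},{"grip":1,"dp":[0,0,0],"rotation":[0.4,0,0]},{"grip":1,"dp":[0,0,0],"rotation":[0.5,0,0]}]' >/dev/null; python3 rd.py
```

```text
time: 24.37
tool_pos: [0.5387, -0.1507, 0.1356]
tcp_rot: [0.747, 1.436, -0.748]
wrist_force: [-1.1, -1.8, 4.1]
width: 0.151
t24.37 psi 35.1 q6 -0.93 pos [ 0.5387 -0.1507  0.1356] Ftool [-4.1 -1.9  0.8] Mx 0.14 NEEDLE 1.358 69.6
t24.83 psi 6.2 q6 -0.42 pos [ 0.5384 -0.1509  0.1356] Ftool [-7.3 -3.5  1.4] Mx 0.37 NEEDLE 1.359 70.1
t25.30 psi -22.5 q6 0.08 pos [ 0.5381 -0.1508  0.1356] Ftool [-7.1 -3.8  4. ] Mx 0.34 NEEDLE 1.357 69.7
```

```bash
python3 -m creep '[{"grip":1,"dp":[-0.04,-0.03,0.03],"rotation":[0.08,0,0]},{"grip":1,"dp":[-0.04,-0.03,0.03],"rotation":[0.16,0,0]},{"grip":1,"dp":[-0.04,-0.03,0.03],"rotation":[0.22,0,0]},{"grip":1,"dp":[-0.04,-0.03,0.03],"rotation":[0.22,0,0]}]' >/dev/null; python3 rd.py
S() { :; }
python3 -m creep '[{"grip":1,"dp":[0,0,0],"rotation":[0.05,0,0]},{"grip":1,"dp":[0,0,0],"rotation":[0.07,0,0]},{"grip":1,"dp":[0,0,0],"rotation":[0.07,0,0]}]' >/dev/null; python3 rd.py
python3 -m creep '[{"grip":1,"dp":[0,0,0],"rotation":[0.05,0,0]},{"grip":1,"dp":[0,0,0],"rotation":[0.07,0,0]},{"grip":1,"dp":[0,0,0],"rotation":[0.07,0,0]}]' >/dev/null; python3 rd.py
python3 -m creep '[{"grip":1,"dp":[0,0,0],"rotation":[0.05,0,0]},{"grip":1,"dp":[0,0,0],"rotation":[0.07,0,0]},{"grip":1,"dp":[0,0,0],"rotation":[0.07,0,0]}]' >/dev/null; python3 rd.py
python3 -m creep '[{"grip":1,"dp":[0,0,0],"rotation":[0.05,0,0]},{"grip":1,"dp":[0,0,0],"rotation":[0.07,0,0]},{"grip":1,"dp":[0,0,0],"rotation":[0.07,0,0]}]' >/dev/null; python3 rd.py
python3 -m creep '[{"grip":1,"dp":[0,0,0],"rotation":[0.05,0,0]},{"grip":1,"dp":[0,0,0],"rotation":[0.07,0,0]},{"grip":1,"dp":[0,0,0],"rotation":[0.07,0,0]}]' >/dev/null; python3 rd.py
python3 -m creep '[{"grip":1,"dp":[0,0,0],"rotation":[0.05,0,0]},{"grip":1,"dp":[0,0,0],"rotation":[0.07,0,0]},{"grip":1,"dp":[0,0,0],"rotation":[0.07,0,0]}]' >/dev/null; python3 rd.py
python3 -m creep '[{"grip":1,"dp":[0,0,0],"rotation":[0.05,0,0]},{"grip":1,"dp":[0,0,0],"rotation":[0.07,0,0]},{"grip":1,"dp":[0,0,0],"rotation":[0.07,0,0]}]' >/dev/null; python3 rd.py
python3 -m creep '[{"grip":1,"dp":[0,0,0],"rotation":[0.05,0,0]},{"grip":1,"dp":[0,0,0],"rotation":[0.07,0,0]},{"grip":1,"dp":[0,0,0],"rotation":[0.07,0,0]}]' >/dev/null; python3 rd.py
python3 -m creep '[{"grip":1,"dp":[0,0,0],"rotation":[0.05,0,0]},{"grip":1,"dp":[0,0,0],"rotation":[0.07,0,0]},{"grip":1,"dp":[0,0,0],"rotation":[0.07,0,0]}]' >/dev/null; python3 rd.py
```

```text
t25.68 psi -35.0 q6 0.29 pos [ 0.538  -0.1507  0.1356] Ftool [-6.4 -2.   4. ] Mx -0.35 NEEDLE 2.287 75.8
t25.98 psi -38.9 q6 0.36 pos [ 0.5379 -0.1507  0.1356] Ftool [-5.  -1.4  4.2] Mx -0.05 NEEDLE 2.969 62.4
t26.28 psi -42.9 q6 0.43 pos [ 0.5379 -0.1507  0.1356] Ftool [-5.8 -1.4  3.1] Mx -0.21 NEEDLE 3.552 73.3
t26.58 psi -46.9 q6 0.50 pos [ 0.5379 -0.1507  0.1356] Ftool [-6.  -0.8  4.4] Mx -0.27 NEEDLE 3.943 61.0
t26.88 psi -50.9 q6 0.57 pos [ 0.5378 -0.1506  0.1356] Ftool [-4.7 -1.7  4.3] Mx -0.26 NEEDLE 4.178 64.7
t27.18 psi -54.9 q6 0.64 pos [ 0.5378 -0.1506  0.1356] Ftool [-6.5 -1.3  3.5] Mx -0.31 NEEDLE 4.227 70.6
t27.48 psi -58.9 q6 0.71 pos [ 0.5378 -0.1505  0.1356] Ftool [-6.9 -0.9  3.7] Mx -0.31 NEEDLE 4.15 67.1
t27.78 psi -63.0 q6 0.78 pos [ 0.5378 -0.1505  0.1356] Ftool [-5.9 -0.2  3.7] Mx -0.32 NEEDLE 3.876 62.0
t28.08 psi -67.0 q6 0.85 pos [ 0.5378 -0.1505  0.1356] Ftool [-6.2 -0.6  4.2] Mx -0.23 NEEDLE 3.522 70.1
t28.38 psi -71.0 q6 0.92 pos [ 0.5377 -0.1504  0.1356] Ftool [-6.8 -0.6  4.9] Mx -0.13 NEEDLE 2.934 65.7
```

Mirrored readings on both flanks put the peak at psi ≈ −54.7°. I'll go back past it, then approach clockwise as in the sweep.

```bash
python3 -m creep '[{"grip":1,"dp":[-0.03,0,0.04],"rotation":[-0.1,0,0]},{"grip":1,"dp":[-0.03,0,0.04],"rotation":[-0.2,0,0]},{"grip":1,"dp":[-0.03,0,0.04],"rotation":[-0.3,0,0]},{"grip":1,"dp":[-0.03,0,0.04],"rotation":[-0.41,0,0]},{"grip":1,"dp":[-0.03,0,0.04],"rotation":[-0.41,0,0]}]' >/dev/null; python3 rd.py
python3 -m creep '[{"grip":1,"dp":[0,0,0],"rotation":[0.05,0,0]},{"grip":1,"dp":[0,0,0],"rotation":[0.09,0,0]},{"grip":1,"dp":[0,0,0],"rotation":[0.125,0,0]},{"grip":1,"dp":[0,0,0],"rotation":[0.125,0,0]},{"grip":1,"dp":[0,0,0],"rotation":[0.125,0,0]}]' >/dev/null; python3 rd.py
```

```text
t28.85 psi -47.2 q6 0.51 pos [ 0.5379 -0.1507  0.1356] Ftool [-4.2 -1.8  1.6] Mx 0.48 NEEDLE 3.876 59.7
t29.32 psi -54.8 q6 0.64 pos [ 0.5378 -0.1506  0.1356] Ftool [-6.3 -0.6  2.5] Mx -0.19 NEEDLE 4.226 70.4
```

```bash
python3 -m creep '[{"grip":2.5,"dp":[0,0,0],"rotation":[0,0,0]},{"grip":5,"dp":[0,0,0],"rotation":[0,0,0]},{"grip":6,"dp":[0,0,0],"rotation":[0,0,0]},{"grip":6,"dp":[-2,0,0],"rotation":[0,0,0]},{"grip":6,"dp":[-5,0,0],"rotation":[0,0,0]}]'; python3 -m creep '[{"grip":6,"dp":[-3,0,0],"rotation":[0,0,0]},{"grip":6,"dp":[-6,0,0],"rotation":[0,0,0]},{"grip":6,"dp":[-9,0,0],"rotation":[0,0,0]},{"grip":6,"dp":[-9,0,0],"rotation":[0,0,0]},{"grip":6,"dp":[-9,0,0],"rotation":[0,0,0]}]'; python3 rd.py;python3 -c "
from h import *
p,d=bot.read_camera('side'); cv2.imwrite('pics/side7.png',p[:,:,::-1])
p,d=bot.read_camera('top'); cv2.imwrite('pics/top7.png',p[:,:,::-1])"
```

```text
time: 29.78
tool_pos: [0.5344, -0.1491, 0.1809]
tcp_rot: [1.864, 0.601, -1.877]
wrist_force: [0.1, -0.4, -0.7]
width: 0.699
time: 30.2
tool_pos: [0.5389, -0.1507, 0.2773]
tcp_rot: [1.872, 0.592, -1.863]
wrist_force: [-0.3, 0.7, -0.9]
width: 0.7
t30.20 psi -54.6 q6 0.64 pos [ 0.5389 -0.1507  0.2773] Ftool [ 0.9 -0.7 -0.1] Mx 0.01 NEEDLE 4.223 70.6
```

View pics/side7.png

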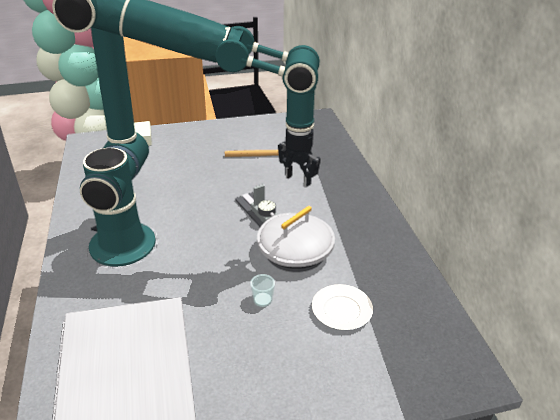

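View pics/top7.png

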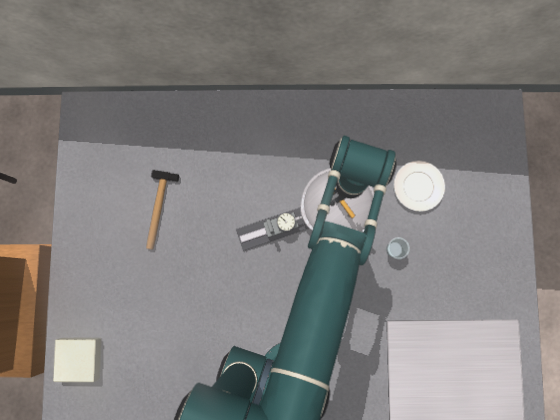

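The gripper is clear above the lid. The plunger is on the edge, and the mallet (160,210), plate (419,187) and cup (398,248) have not moved in the top view. The needle still reads 4.22 after release. Handing in.

```bash
python3 -c "
from workcell import bot
print(bot.finish_job())"
```

```text
the job is handed in; nothing more can be done
None
```

The high spot is under the plunger, and the job was handed in at about 30 s of the 72 s allowed.

- **Gauge:** I slid it in about 40 mm by its tab, the last few millimetres in 1–2 mm steps. The needle then read 1.36 rad in the top view and 1.47 in the side view, against 1.57 for an exact quarter turn.
- **Survey:** I turned the lid clockwise by its handle all the way round, regripping twice. The needle found two bulges:
  - one rising to about 4.23 rad, 2.9 above the base, which matches the 4 mm high spot;
  - a lower one reaching about 2.7 rad at the readings taken, roughly the 2 mm bulge.

  At the highest reading the plunger was still about 1.8 rad short of its end stop.
- **Final position:** Equal readings on both flanks put the peak at a tool yaw of −54.5° to −54.8°. I left it at −54.8°, coming in from the same direction as the sweep.
- **Last checks:** After letting go and lifting clear, the needle still read 4.22 rad. The mallet, cup and plate had not visibly moved, and the wrist force read about zero.

**Disagreements:** Turning the lid the other way gave readings offset by less than a degree. The two cameras' needle readings differed by about 0.1 rad.

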